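# Return the service tools to their foam pockets

## Robot

A 6-joint arm with a two-finger parallel gripper is mounted at the origin on a cart in front of the work surface, level with it; the furniture and walls round the work are solid. World frame = base frame: x ahead of the robot, y to its left, z up, the work surface at z = 0. Lengths are in m, angles in rad, forces in N, time in s.
With the tool pointing down it reaches from about 0.375 to 0.975 m from the base axis. Payload 3.8 kg.
Tool frame: the origin (TCP) lies on the centre line of the jaws, within the pads' length; the fingertips stand 8 mm ahead of it and the grasp point (between the pads) lies 11 mm behind it; z points along the fingers, y is the direction in which the jaws open and shut (so a half turn about z gives the same grasp; the last joint's range is limited). The gripper opens to 85 mm and grips with 20 to 120 N. Pads are 22 mm wide; open, the fingers measure 114 mm over their backs; the gripper's body (76 mm by 85 mm) begins 54 mm behind the grasp point. The pads swing forward as they close: fully open they stand 13 mm farther back than shut.
Start: joints at [-1.307, 0.264, 1.604, -0, 1.274, -0.037], TCP at [0.2, -0.645, 0.239] pointing down, gripper open.
Joint ranges: [-2.63, 2.63], [-0.94, 2.18], [0.31, 2.57], [-1.31, 4.45], [0, 2.66], [-2.55, 2.55]. Speed limits (rad/s): [2.57, 2.57, 3.14, 3.14, 3.14, 3.14].

## Interface

Orientations are given as a rotation vector (axis times angle).
In Python, from workcell import * gives the robot as it stands.
- The arm moves only by the tool play_rows, never from a script. Its arguments are lists of equal length, an entry for each row: "slide": the shift along the tool's x, y, z in cm, a list of three; "delta_rot": the turn, a rotation vector about the tool's x, y, z in rad, a list of three. In form: {"slide": [[x, y, z], ...], "delta_rot": [[wx, wy, wz], ...]}. A call has 1 to 12 rows; each row is the pose to reach, as a shift and turn from the pose measured when the call began, along the tool's axes at that moment; what a row does not reach only later rows make up. A row lasts 1/12 s, in which the tool goes at most 41.7 mm and 7.16 degrees, less where a joint would pass 70% of its speed; a pose out of reach is approached as far as the arm can. A call with a gripper value outside its range is refused whole. "hand" is the opening, from 0 (shut) to 1 (fully open), set as the call begins (left out, the last holds). The fingers move at their own pace and stop on an object; "force" is the grip in N (left out, the last holds). Time passes only in rows, so rows that repeat a pose let the fingers close. It gives the time, the measured TCP pose, the force and the opening at its end, in the units of the state.
- read_state(): the state, without advancing time (a new reading comes with each control period).
- read_camera(name): name is "scene" or "top"; returns a dict with "image" (420x560x3 uint8, red, green, blue), "depth" (420x560 float32, m along the optical axis (not along the pixel's ray), 0 where there is no reading), "fovy" (degrees; the focal length in pixels is half the picture's height over the tangent of half this angle, whatever the lens; pixels are square), "cx", "cy" (the principal point, pixels), "world_from_camera" (4x4, takes a point from camera to world coordinates). Camera axes: x right, y up, looking along -z (the intrinsics and any distortion apply to the point x, -y, -z); pixel columns grow to the right and rows downward; lengths in m; the calibration is good to about 2 mm. A picture is of the moment at which its call begins.
- finish_job(): hands the job in, once; it reports no verdict.
Trained networks look in a picture, given as the dict that the camera call returned (one of the last four; its "shot" number tells which), for a name from the list of things; names that differ only in an ending like _2 or _b are one class to them, and where a whole thing is asked for, a point or a joint stands for the part that bears it (a point fixed in the world has none). Each returns a list of dicts, best first, with "conf" (0 to 1); they miss things now and then, are a little off and sometimes report something else, mostly with a low value. They report only what shows in the picture. A call takes as long as a camera call.
- spot_in(target, picture): "bbox" ([centre column, centre row, width, height] in pixels, round what is visible of it).
- landmark_of(target, picture): "at" ([column, row] in pixels: a listed point, or the origin of a listed thing).
The state is a dict: "time": time; "q": joint angles; "joint_vel": joint speeds; "joint_torque": joint torques, N m; "tool_pos": TCP position; "tcp_rot": TCP orientation; "wrist_force": force on the tool from outside, world axes, zero at the start; "torque": the same for the moment, N m; "width": opening from 0.0 (shut) to 1.0 (fully open).
Only numpy, scipy, OpenCV 4.12 (cv2) and the standard library are available. Lean on these libraries where they do the work, as an engineer would, in place of code of your own. Each camera call takes 0.05 s, during which the arm holds its last target.

## Task

The autosampler service is finished: put the screwdriver, the open-end spanner, the pliers and the tube cutter back into the tool tray on the left, each seated flat on the floor of the foam pocket cut to its own outline, so that one can see at a glance that no tool is missing. Leave the two loose sample vials (one amber, near the tools; one clear, near the tray) standing where they are.

Things in the scene. Friction and masses are not known exactly. Their poses are not given: they have to be found in the camera images.
- screwdriver: cross screwdriver lying flat, 190 mm long (its y axis); red handle 24 mm wide, 25 mm high from y = +3 to +95 mm; steel shaft 6 mm round, 9 to 15 mm above the underside, from +3 to -95 mm; 70 g, centre of mass y = +44 mm. Origin: centre of the underside of its bounding box, z up. Grip across the handle (along x) near y = +36 mm.
- spanner: open-end steel spanner lying flat, 161 mm long (its y axis), 6 mm thick; shank 11 mm wide, 5 mm thick from y = -55 to +55 mm, heads 30 mm wide (+y end) and 26 mm (-y end); 85 g. Origin: centre of the underside, z up. Grip across the shank (along x) near y = +14 mm, fingertips about 2 mm above the bench.
- pliers: closed combination pliers lying flat, 160 mm long (its y axis), 12 mm thick; red handles to +y, 47 mm wide over both from y = +27 to +47 mm, narrower elsewhere; jaws to -y, 22 mm wide from y = -80 to -25 mm; 160 g, centre of mass y = +13 mm. Origin: centre of the underside of its bounding box, z up. Grip across both handles (along x) near y = +36 mm.
- cutter: small grey tube cutter lying flat, 76 mm long (its y axis), 20 mm high; body 28 mm wide (x = -16 to +12 mm), 16 mm high, from y = -38 to +16 mm; black round feed knob, 18 mm diameter, axis x = -2 mm, from y = +16 to +38 mm; 120 g. Origin: centre of the underside of its bounding box, z up. Grip across the body (along x, its middle x = -2 mm) near y = -6 mm.
- pocket_screwdriver (a point): pocket with a handle part 34 mm wide (y = -3 to +101 mm) and a shaft slot 16 mm wide (y = -101 to -3 mm). Point: on the blue pocket floor, 11 mm above the bench, where the seated screwdriver's origin belongs, with the axes of the seated screwdriver (one way round only). Foam top 27 mm above the bench; finger channel's middle at y = +36 mm (see pocket_spanner).
- pocket_spanner (a point): pocket with two equal ends 40 mm wide (|y| = 49 to 86 mm), 22 mm wide between; point and heights as pocket_screwdriver, spanner either way round. The 4 foam inserts (70 x 220 mm, order varies) lie side by side in one tray; a finger channel 40 mm wide, floor 5 mm above the bench, crosses them all, here at y = +14 mm. Upper 9 mm of the pockets' long walls flare out by 4 mm.
- pocket_pliers (a point): widest pocket: handle part 58 mm wide (y = -24 to +86 mm), jaw part 34 mm wide (y = -86 to -24 mm). Point: on the pocket floor, 11 mm above the bench, where the seated pliers' origin belongs, with the axes of the seated pliers (one way round only). Foam top 27 mm above the bench; finger channel's middle at y = +36 mm (see pocket_spanner).
- pocket_cutter (a point): shortest pocket: body part x = -20 to +19 mm, y = -44 to +22 mm; knob part x = -15 to +11 mm, y = +22 to +44 mm. Point: on the pocket floor, 11 mm above the bench, where the seated tube cutter's origin belongs, with the axes of the seated cutter (one way round only). Foam top 27 mm above the bench; finger channel's middle at y = -6 mm (see pocket_spanner).
- amber_vial: brown glass sample vial with white cap, loose, standing upright beyond the tools on the right, 27 mm diameter, 98 mm high; origin under its centre. Not to be moved. Tools and tray lie in front of and beside a fixed autosampler: its front at x = 0.50 m, from y = -0.31 to +0.21 m, 52 mm high in front, vials 170 mm high from x = 0.52 m, crossbar 215 mm at x = 0.70 m; right of it a 545 mm high processor, its front at x = 0.565 m.
- clear_vial: clear glass sample vial with white cap, loose, standing upright to the left of the tray, 27 mm diameter, 98 mm high; origin at the centre of its underside. Not to be moved.

How it is judged:
At the end, for the whole second after the job is handed in: Each of the four tools lies at rest in its own pocket: its origin within 13 mm (horizontally) of the pocket's point and less than 5 mm above the pocket floor, its length within 0.15 rad of the pocket's, tilted less than 0.12 rad (horizontal distance between screwdriver and pocket_screwdriver below 0.013 m and z of screwdriver in the frame of pocket_screwdriver below 0.005 m and angle between the y axis of screwdriver and the y axis of pocket_screwdriver, either way round below 0.15 rad and angle between each of screwdriver, spanner, pliers, cutter's own z axis and vertical below 0.12 rad and linear speed of each of screwdriver, spanner, pliers, cutter below 0.02 m/s and horizontal distance between spanner and pocket_spanner below 0.013 m and z of spanner in the frame of pocket_spanner below 0.005 m and angle between the y axis of spanner and the y axis of pocket_spanner, either way round below 0.15 rad and horizontal distance between pliers and pocket_pliers below 0.013 m and z of pliers in the frame of pocket_pliers below 0.005 m and angle between the y axis of pliers and the y axis of pocket_pliers, either way round below 0.15 rad and horizontal distance between cutter and pocket_cutter below 0.013 m and z of cutter in the frame of pocket_cutter below 0.005 m and angle between the y axis of cutter and the y axis of pocket_cutter, either way round below 0.15 rad); the robot touches nothing.
It fails at once if the amber sample vial is knocked over or pushed more than 40 mm from its place (angle between amber_vial's own z axis and vertical above 0.5 rad or distance of amber_vial from where it was at the start of the episode above 0.04 m).
It fails at once if the clear sample vial is knocked over or pushed more than 40 mm from its place (angle between clear_vial's own z axis and vertical above 0.5 rad or distance of clear_vial from where it was at the start of the episode above 0.04 m).
It also fails if it takes over 141 s, if anything falls off the work surface, if the arm or the gripper's body presses on something with over 40 N, if the wrist force passes 120 N, or if a joint passes its speed limit or range.

## Working session

There is one attempt and no reset: what is moved stays moved. The work goes in short steps, Python scripts to look and compute and a tool call to move; the robot and the scene stay as the last step left them, time stands still between calls to the robot, and variables do not carry over. Pictures are saved under pics/ and viewed, and the job is handed in when it is done.

Besides the shell and the picture viewer there is one more tool, called after "Call:" by a JSON object that holds its "name" and its "arguments", one argument or row to a line. play_rows: Moves the arm, as the interface text tells. Its arguments: {"type":"object","properties":{"slide":{"type":"array"},"delta_rot":{"type":"array"},"hand":{"type":"number"},"force":{"type":"number"}},"required":["slide","delta_rot"]}

```bash
ls; mkdir -p pics; cat > h.py <<'E'
from workcell import *
import numpy as np, cv2
from scipy.spatial.transform import Rotation as R
def save(p,n,scale=1): cv2.imwrite('pics/'+n,cv2.resize(cv2.cvtColor(p['image'],cv2.COLOR_RGB2BGR),None,fx=scale,fy=scale))
E
python3 - <<'E'
from h import *
print(read_state())
for n in ['top','scene']:
    p=read_camera(n); save(p,n+'0.png',1.4); np.savez(n+'0.npz',**{k:v for k,v in p.items()})
    print(n,{k:(v if k not in('image','depth') else v.shape) for k,v in p.items()})
    for t in ['screwdriver','spanner','pliers','cutter','amber_vial','clear_vial','pocket_screwdriver','pocket_spanner','pocket_pliers','pocket_cutter']:
        print(t,[(np.round(d['at'],1),round(d['conf'],2)) for d in landmark_of(t,p)][:3])
E
```

```text
pics
{'time': 0.0, 'q': array([-1.30691201e+00,  2.64762225e-01,  1.60539071e+00,  1.38372756e-05,
        1.27369592e+00, -3.68874416e-02]), 'joint_vel': array([ 1.43019233e-03,  2.30499017e-04, -3.27873829e-04,  7.72073885e-05,
        3.93913599e-04, -6.59597851e-04]), 'joint_torque': array([ 1.03017781e-03, -5.15099931e+01, -3.67312181e+01,  5.97114354e-05,
        1.29013887e-02, -8.27006890e-07]), 'tool_pos': array([ 0.19979642, -0.64399904,  0.23794687]), 'tcp_rot': array([-3.10391763e+00, -4.70329987e-01,  3.80465890e-04]), 'wrist_force': array([ 0.85595159, -0.61705447, -0.13188719]), 'torque': array([ 0.01861363, -0.01730142,  0.01227137]), 'width': 0.99763826448407}
top {'image': (420, 560, 3), 'depth': (420, 560), 'fovy': 45.41632195981299, 'cx': 280.82330611671125, 'cy': 209.88998755351426, 'world_from_camera': array([[-0.07399451,  0.97062363, -0.22894231,  0.21634665],
       [-0.99724235, -0.07332968,  0.01142179,  0.09915056],
       [-0.00570201,  0.22915611,  0.97337298,  1.44197428],
       [ 0.        ,  0.        ,  0.        ,  1.        ]]), 'shot': 1}
screwdr
[... 640 characters left out ...]
425176234035, 'world_from_camera': array([[ 0.60748924,  0.38313428, -0.69581962, -0.63801729],
       [-0.79399856,  0.31811632, -0.51804275, -0.76253685],
       [ 0.02287164,  0.86718517,  0.49746031,  0.88552915],
       [ 0.        ,  0.        ,  0.        ,  1.        ]]), 'shot': 2}
screwdriver [(array([251.6, 233. ]), 0.7)]
spanner [(array([313.8, 259.2]), 0.51)]
pliers [(array([389.1, 296.5]), 0.88), (array([194.2, 190.9]), 0.22)]
cutter [(array([351.6, 275.4]), 0.68)]
amber_vial [(array([408.2, 272.8]), 0.77)]
clear_vial [(array([195.8, 185.8]), 0.58)]
pocket_screwdriver [(array([229.6, 193.8]), 0.6)]
pocket_spanner [(array([247.5, 190.9]), 0.79)]
pocket_pliers []
pocket_cutter []
```

View pics/top0.png

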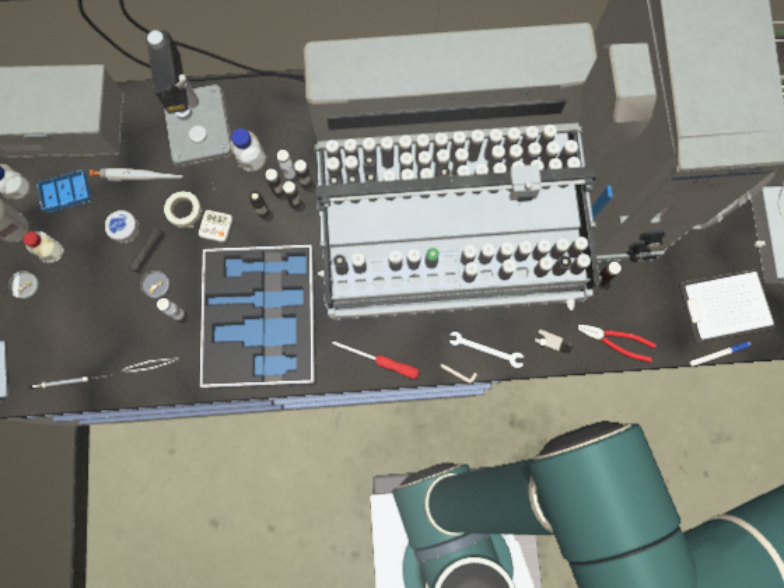

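View pics/scene0.png

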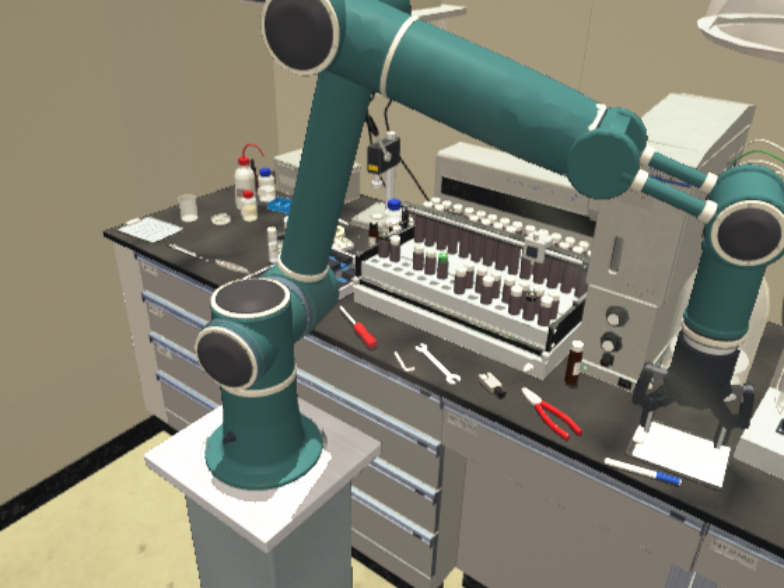

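The top view shows the tray (x px 200-312, y 247-385 in the enlarged picture). From far to near its pockets are spanner, screwdriver, pliers and cutter. The tools lie in a row at px rows 330-375. Next I rectify both views to metric.

```bash
cat >> h.py <<'E'
def intr(p):
    f=p['image'].shape[0]/2/np.tan(np.radians(float(p['fovy']))/2); return f,float(p['cx']),float(p['cy'])
def proj(p,P):
    T=np.linalg.inv(p['world_from_camera']); P=np.atleast_2d(P); c=P@T[:3,:3].T+T[:3,3]
    f,cx,cy=intr(p); return np.stack([cx+f*c[:,0]/-c[:,2], cy+f*-c[:,1]/-c[:,2]],1)
def cloud(p):
    f,cx,cy=intr(p); v,u=np.mgrid[0:420,0:560]; d=p['depth']
    c=np.stack([(u-cx)/f*d,-(v-cy)/f*d,-d],-1); T=p['world_from_camera']; return c@T[:3,:3].T+T[:3,3]
def onplane(p,uv,z):
    f,cx,cy=intr(p); uv=np.atleast_2d(uv); T=p['world_from_camera']
    r=np.stack([(uv[:,0]-cx)/f,-(uv[:,1]-cy)/f,-np.ones(len(uv))],1)@T[:3,:3].T
    return T[:3,3]+r*((z-T[2,3])/r[:,2])[:,None]
def rect(p,z,x0,x1,y0,y1,mm=1.0):
    # image: up = +x, left=+y
    H=int((x1-x0)*1000/mm);W=int((y1-y0)*1000/mm)
    r,c=np.mgrid[0:H,0:W]; X=x1-r*mm/1000; Y=y1-c*mm/1000
    uv=proj(p,np.stack([X.ravel(),Y.ravel(),np.full(X.size,z)],1)).reshape(H,W,2).astype(np.float32)
    return cv2.remap(p['image'],uv[...,0],uv[...,1],cv2.INTER_CUBIC)
E
python3 - <<'E'
from h import *
for n in ['top','scene']:
    p=dict(np.load(n+'0.npz'))
    C=cloud(p)
    for (u,v) in ([(370,215),(250,260),(340,255),(180,290),(165,280),(192,213),(145,220)] if n=='top' else [(290,255),(330,280),(262,240)]):
        print(n,u,v,np.round(C[v,u],4))
    for nm,b in [('tools',(0.3,0.52,-0.42,0.12)),('tray',(0.28,0.56,0.1,0.46))]:
        im=rect(p,0.0 if nm=='tools' else 0.027,*b)
        k=1.45 if nm=='tools' else 2
        im=cv2.resize(im,None,fx=k,fy=k)
        for i in range(0,60):
            y=np.floor(b[3]*20)/20-0.05*i
            if y>b[2]: 
                c=int((b[3]-y)*1000*k); cv2.line(im,(c,0),(c,6),(255,255,0),1); cv2.putText(im,f'{y:.2f}',(c,16),0,.35,(255,255,0),1)
            x=np.ceil(b[0]*20)/20+.05*i
            if x<b[1]:
                r=int((b[1]-x)*1000*k); cv2.line(im,(0,r),(6,r),(255,255,0),1); cv2.putText(im,f'{x:.2f}',(8,r),0,.35,(255,255,0),1)
        cv2.imwrite(f'pics/r_{nm}_{n}.png',im[...,::-1])
E
```

```text
top 370 215 [ 0.5085 -0.1675  0.0561]
top 250 260 [0.4137 0.1817 0.0029]
top 340 255 [ 0.4087 -0.078   0.0032]
top 180 290 [ 0.3847  0.4793 -0.4692]
top 165 280 [ 0.3752  0.4286 -0.0025]
top 192 213 [0.5638 0.3429 0.0085]
top 145 220 [0.5488 0.4758 0.0271]
scene 290 255 [-0.638  -0.7625  0.8855]
scene 330 280 [ 0.3725 -0.1932 -0.0012]
scene 262 240 [0.3827 0.0713 0.0227]
```

View pics/r_tools_top.png

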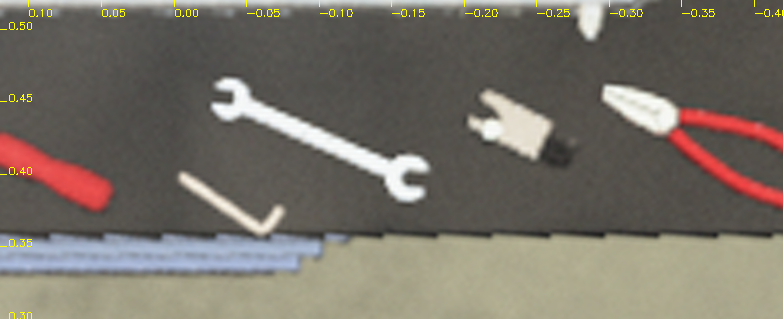

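View pics/r_tray_top.png

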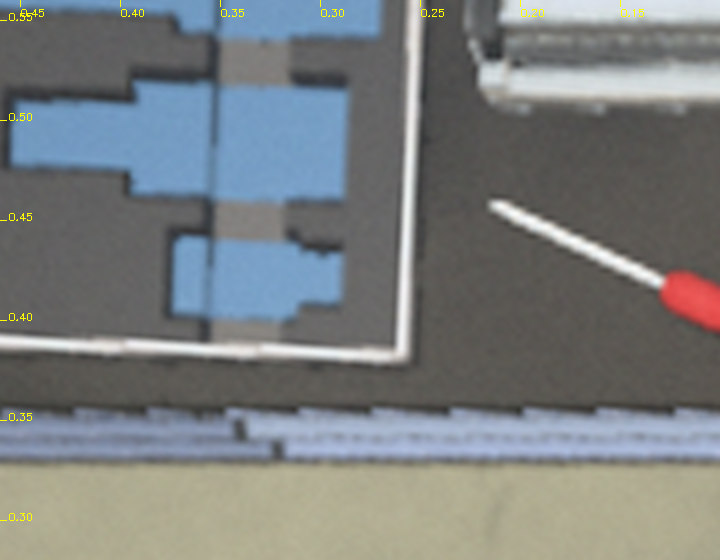

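View pics/r_tools_scene.png

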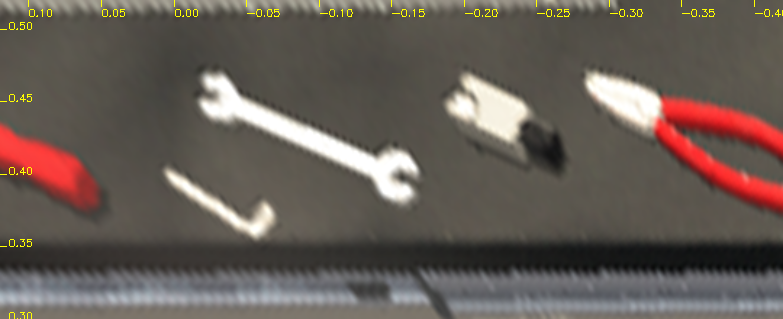

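View pics/r_tray_scene.png

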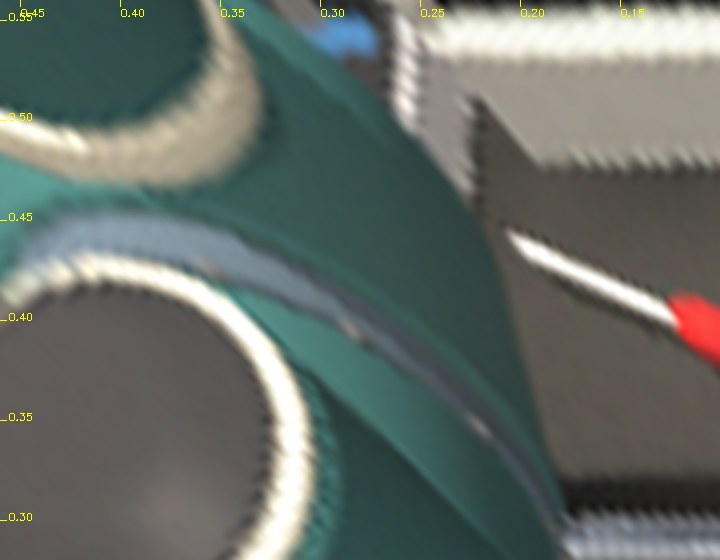

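```bash
cat > fit.py <<'E'
from h import *
from scipy.optimize import minimize
S=4
def box(x0,x1,y0,y1,z0,z1): return np.array([[x,y,z] for x in(x0,x1) for y in(y0,y1) for z in(z0,z1)])/1000
def disc(cy,r,z0,z1,ymin=-1e9,ymax=1e9,cx=0):
    a=np.linspace(0,2*np.pi,24,endpoint=False); return np.array([[cx+r*np.cos(t),np.clip(cy+r*np.sin(t),ymin,ymax),z] for t in a for z in(z0,z1)])/1000
def cyl(cz,r,y0,y1,cx=0):
    a=np.linspace(0,2*np.pi,16,endpoint=False); return np.array([[cx+r*np.cos(t),y,cz+r*np.sin(t)] for t in a for y in(y0,y1)])/1000
MODELS={
'screwdriver':[cyl(12.5,12.2,3,95),cyl(12,3,-95,3)],
'spanner':[box(-5.5,5.5,-60,60,0,5),disc(65.5,15,0,6),disc(-67.5,13,0,6)],
'cutter':[box(-16,12,-38,16,0,16)],
'pliers':[np.array([[x,y,z] for x,y in[(-4,-80),(4,-80),(11,-50),(-11,-50),(23.5,27),(-23.5,27),(23.5,47),(-23.5,47),(19,80),(-19,80)] for z in(0,12)])/1000],
}
def pose(P,v):
    c,s=np.cos(v[2]),np.sin(v[2]); return np.c_[P[:,0]*c-P[:,1]*s+v[0],P[:,0]*s+P[:,1]*c+v[1],P[:,2]]
def render(p,parts,v,win):
    u0,v0,u1,v1=win; m=np.zeros(((v1-v0)*S,(u1-u0)*S),np.uint8)
    for P in parts:
        h=cv2.convexHull(proj(p,pose(P,v)).astype(np.float32))[:,0]
        cv2.fillPoly(m,[np.round(((h-[u0,v0]+0.5)*S-0.5)*16).astype(np.int32)],255,shift=4)
    return m
def mask(p,win,kind):
    u0,v0,u1,v1=win; im=p['image'][v0:v1,u0:u1]
    im=cv2.resize(im,None,fx=S,fy=S,interpolation=cv2.INTER_CUBIC).astype(int); r,g,b=im[...,0],im[...,1],im[...,2]
    red=(r-g>45)&(r>100); bright=(im.min(-1)>118)
    m=(red|bright) if kind in('screwdriver','pliers') else (bright if kind!='pocket' else (b-r>35)&(b>110))
    return (m*255).astype(np.uint8)
def biggest(m,hull=False):
    n,l,st,_=cv2.connectedComponentsWithStats(m); 
    if n<2: return m
    k=1+np.argmax(st[1:,4]); m=(l==k).astype(np.uint8)*255
    if hull:
        h=cv2.convexHull(np.argwhere(m)[:,::-1].astype(np.int32)); m=np.zeros_like(m); cv2.fillPoly(m,[h],255)
    return m
def fit(views,parts,v0,blur=3):
    # views: list of (p,win,mask)
    ms=[cv2.GaussianBlur(m,(0,0),blur).astype(float) for _,_,m in views]
    def f(v):
        e=0
        for (p,w,_),m in zip(views,ms):
            r=cv2.GaussianBlur(render(p,parts,v*[.001,.001,.01],w),(0,0),blur).astype(float); e+=((r-m)**2).sum()/(m**2).sum()
        return e
    v=np.array(v0)/[.001,.001,.01]
    for d in(15,5):
        o=minimize(f,v,method='Nelder-Mead',options=dict(initial_simplex=np.r_[[v],v+np.diag([d,d,d])],maxiter=300,xatol=.05,fatol=1e-5)); v=o.x
    return v*[.001,.001,.01],o.fun
E
cat > m1.py <<'E'
from fit import *
T=dict(np.load('top0.npz'));Sc=dict(np.load('scene0.npz'))
# initial guess x,y,yaw ; tool +y axis = (-sin yaw, cos yaw)
G={'screwdriver':(.42,.128,-2.7),'spanner':(.425,-.095,-2.7),'cutter':(.42,-.23,-2.6),'pliers':(.42,-.36,-2.7)}
for n,g in G.items():
    yaw=g[2]; res=[]
    vs=[]
    for p in (T,Sc):
        uv=np.concatenate([proj(p,pose(P,g)) for P in MODELS[n]]); a=np.floor(uv.min(0)-14).astype(int); b=np.ceil(uv.max(0)+14).astype(int)
        w=(a[0],a[1],b[0],b[1]); m=mask(p,w,n)
        m=biggest(cv2.morphologyEx(m,cv2.MORPH_CLOSE,np.ones((5,5))),hull=n in('cutter','pliers')); vs.append((p,w,m))
    for k,sel in (('top',vs[:1]),('scene',vs[1:]),('both',vs)):
        v,e=fit(sel,MODELS[n],g); print(n,k,np.round(v,4),round(e,3))
    for (p,w,m),cn in zip(vs,'ts'):
        im=cv2.resize(p['image'][w[1]:w[3],w[0]:w[2]],None,fx=S,fy=S)[...,::-1].copy()
        for q,c in((render(p,MODELS[n],v,w),(0,255,0)),(m,(0,255,255))):
            cs,_=cv2.findContours(q,0,1); cv2.drawContours(im,cs,-1,c,1)
        cv2.imwrite(f'pics/o_{n}_{cn}.png',im)
rows=[]
for cn in 'ts':
    ims=[cv2.imread(f'pics/o_{n}_{cn}.png') for n in G]; H=max(i.shape[0] for i in ims)
    rows.append(np.hstack([np.pad(i,((0,H-i.shape[0]),(0,0),(0,0))) for i in ims]))
for r,cn in zip(rows,'ts'): 
    k=min(1,800/r.shape[1]); print(r.shape); h=r.shape[1]//2
    r=np.pad(r,((0,0),(0,r.shape[1]%2),(0,0))); r2=np.vstack(np.hsplit(r,2)); cv2.imwrite(f'pics/ov_{cn}.png',cv2.resize(r2,None,fx=min(1,800/r2.shape[1],600/r2.shape[0]),fy=min(1,800/r2.shape[1],600/r2.shape[0])))
E
python3 m1.py
```

```text
screwdriver top [ 0.4366  0.118  -2.534 ] 1.426
screwdriver scene [ 0.5253  0.1444 -2.9245] 0.403
screwdriver both [ 0.5325  0.142  -3.1006] 1.455
spanner top [ 0.4302 -0.0855 -2.6365] 1.53
spanner scene [ 0.5443  0.0222 -5.3823] 1.0
spanner both [ 0.44   -0.0942 -2.727 ] 2.988
cutter top [ 0.4269 -0.2378 -3.5959] 0.018
cutter scene [ 0.5298 -0.2191 -2.9514] 0.076
cutter both [ 0.4349 -0.24   -2.7058] 2.897
pliers top [ 0.6133 -0.4133 -2.6151] 1.0
pliers scene [ 0.4205 -0.3637 -3.5785] 0.009
pliers both [ 0.2869 -0.4148 -2.2407] 1.779
(264, 1200, 3)
(184, 1208, 3)
```

```bash
sed -i "s/,-2\.7)/,2.72)/g; s/,-2\.6)/,2.65)/" m1.py
python3 - <<'E'
s=open('fit.py').read()
s=s.replace("def biggest(m,hull=False):","def biggest(m,hull=False,near=None):").replace("k=1+np.argmax(st[1:,4])","sc=np.array([((l==i)&(near>0)).sum() for i in range(1,n)]) if near is not None else st[1:,4]; k=1+np.argmax(sc)")
open('fit.py','w').write(s)
s=open('m1.py').read()
s=s.replace("hull=n in('cutter','pliers'))","hull=n in('cutter','pliers'),near=render(p,MODELS[n],g,w))")
open('m1.py','w').write(s)
E
python3 m1.py
```

```text
screwdriver top [0.4219 0.1314 2.7085] 0.032
screwdriver scene [0.4196 0.1384 2.6967] 0.037
screwdriver both [0.4212 0.135  2.6972] 0.219
spanner top [ 0.424  -0.1002  2.7254] 0.082
spanner scene [ 0.422  -0.0946  2.7217] 0.027
spanner both [ 0.4233 -0.0978  2.7167] 0.242
cutter top [ 0.4268 -0.2378  2.6647] 0.017
cutter scene [ 0.4309 -0.229   2.6604] 0.347
cutter both [ 0.4258 -0.2374  2.7053] 0.47
pliers top [ 0.4235 -0.3676  2.7106] 0.001
pliers scene [ 0.4197 -0.3646  2.7097] 0.01
pliers both [ 0.4221 -0.3658  2.7073] 0.061
(228, 1256, 3)
(272, 952, 3)
```

View pics/ov_t.png

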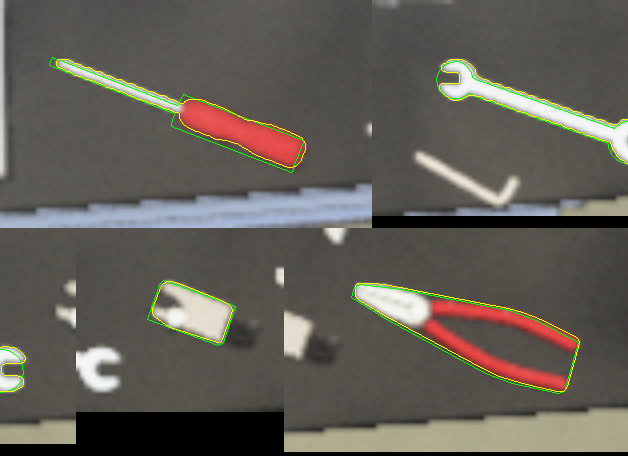

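View pics/ov_s.png

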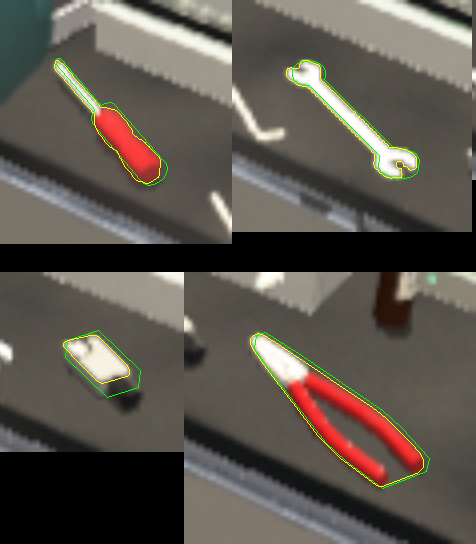

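The overlays match: tools fit well in each view, but top and scene disagree by 3-7 mm, mainly in y. I'll check which is right against the gripper. First the tray.

```bash
cat > tray.py <<'E'
from fit import *
# pockets: order along tray from far(+x world) : spanner,screwdriver,pliers,cutter ; pocket y axis offset rel. channel
POLY={'screwdriver':[(-17,17,-3,101),(-8,8,-101,-3)],'spanner':[(-20,20,49,86),(-20,20,-86,-49),(-11,11,-49,49)],
'pliers':[(-29,29,-24,86),(-17,17,-86,-24)],'cutter':[(-20,19,-44,22),(-15,11,22,44)]}
CH={'screwdriver':36,'spanner':14,'pliers':36,'cutter':-6}
# index in +tray x; yaw ~pi: tray x axis = world -x, tray y = world -y
IDX={'spanner':0,'screwdriver':1,'pliers':2,'cutter':3}
def pockets(v): # v: x,y of the middle of the four inserts on channel midline, yaw
    out={}
    for n in POLY:
        off=np.array([[(IDX[n]-1.5)*.07,-CH[n]/1000,0]]); q=pose(off,v)[0]; out[n]=(q[0],q[1],v[2])
    return out
def rects(p,n,v,z,win,g=0):
    parts=[np.array([[x,y,z] for x in(a-g,b+g) for y in(c,d)])/1000 for a,b,c,d in POLY[n]]
    return render(p,parts,v,win)
def chan(p,v,z,win,n):
    return render(p,[np.array([[x,y,z] for x in(-35,35) for y in(CH[n]-20,CH[n]+20)])/1000],v,win)
def renderpocket(p,n,v,win):
    f=rects(p,n,v,11,win); top=rects(p,n,v,18,win); t2=rects(p,n,v,27,win,4)
    c=chan(p,v,11,win,n)
    return f&((top&t2)|c)
E
cat > m2.py <<'E'
from tray import *
import sys
def run(p,g,tag):
    w=(130,160,230,285); m=mask(p,w,'pocket')
    B=lambda a:cv2.GaussianBlur(a,(0,0),2).astype(float)
    mb=B(m)
    def solve(f,v0,d=6):
        v=np.array(v0)/[.001,.001,.01]
        for dd in(d,2,1):
            o=minimize(f,v,method='Nelder-Mead',options=dict(initial_simplex=np.r_[[v],v+np.diag([dd,dd,dd])],xatol=.03,fatol=1e-6)); v=o.x
        return v*[.001,.001,.01],o.fun
    def f(v):
        r=np.zeros_like(m); 
        for n,q in pockets(v*[.001,.001,.01]).items(): r|=renderpocket(p,n,q,w)
        return ((B(r)-mb)**2).sum()/(mb**2).sum()
    v,e=solve(f,g); print('tray',np.round(v,4),round(e,4))
    pk=pockets(v); r=np.zeros_like(m)
    for n,q in pk.items():
        r|=renderpocket(p,n,q,w)
        near=cv2.dilate(renderpocket(p,n,q,w),np.ones((33,33))); mm=B(m&near)
        q2,e2=solve(lambda x:((B(renderpocket(p,n,x*[.001,.001,.01],w))-mm)**2).sum()/(mm**2).sum(),q,3)
        print(n,np.round(q,4),'alone',np.round(q2,4),round(e2,4), 'lm',[ (np.round(onplane(p,d['at'],.011)[0],4)) for d in (landmark_of('pocket_'+n,p) if tag is None else [])][:1])
    im=cv2.resize(p['image'][w[1]:w[3],w[0]:w[2]],None,fx=S,fy=S)[...,::-1].copy()
    for q,c in((r,(0,255,0)),(m,(0,255,255))):
        cs,_=cv2.findContours(q,1,1); cv2.drawContours(im,cs,-1,c,1)
    cv2.imwrite('pics/tray_ov.png',im)
run(dict(np.load('top0.npz')),(.497,.33,3.13),1)
E
python3 m2.py
```

```text
tray [0.5273 0.3359 3.107 ] 0.0108
screwdriver [0.5635 0.3707 3.107 ] alone [0.5635 0.3708 3.1082] 0.0085 lm []
spanner [0.6327 0.3463 3.107 ] alone [0.6328 0.3469 3.1079] 0.0156 lm []
pliers [0.4936 0.3731 3.107 ] alone [0.4934 0.3732 3.1032] 0.0032 lm []
cutter [0.4222 0.3336 3.107 ] alone [0.4221 0.3333 3.0977] 0.005 lm []
```

View pics/tray_ov.png

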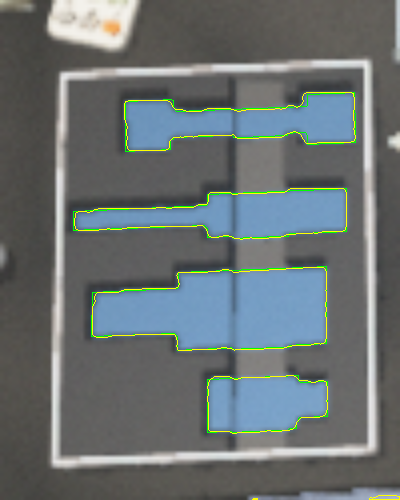

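The tray model fits all four pockets to within 1 mm, and fitting each pocket alone agrees. Next I move over the pliers to check camera calibration against the gripper.

```bash
cat >> h.py <<'E'
def goto(x,y,z,jaw=None):
    """print slide/rot from current pose to a tool-down pose with jaw (tool y) direction angle (mod pi)"""
    s=read_state(); R0=R.from_rotvec(s['tcp_rot']).as_matrix(); 
    d=R0.T@(np.array([x,y,z])-s['tool_pos'])*100
    cur=np.arctan2(R0[1,1],R0[0,1])
    if jaw is None: jaw=cur
    dj=(jaw-cur+np.pi/2)%np.pi-np.pi/2; j=cur+dj
    yv=np.array([np.cos(j),np.sin(j),0]); zv=np.array([0,0,-1.]); xv=np.cross(yv,zv)
    rv=R.from_matrix(R0.T@np.stack([xv,yv,zv],1)).as_rotvec()
    print('goto slide',np.round(d,2),'rot',np.round(rv,3),'| pos',np.round(s['tool_pos'],4),'jaw',round(cur,3),'w',round(s['width'],3),'F',np.round(s['wrist_force'],1),'t',round(s['time'],2),'q',np.round(s['q'],2))
def grip(v,gy): # point on tool
    return v[0]-np.sin(v[2])*gy/1000, v[1]+np.cos(v[2])*gy/1000
E
python3 - <<'E'
from h import *
p=(.4225,-.3665,2.71); x,y=grip(p,36); print(x,y)
goto(x,y,.15,2.71)
for n in('amber_vial','clear_vial'):
  q=dict(np.load('top0.npz')); print(onplane(q,{'amber_vial':[429,200.5],'clear_vial':[122.6,225.1]}[n],0))
E
```

```text
0.40744055413567626 -0.3991988239889373
goto slide [ 27.09 -17.3    8.93] rot [ 0.    -0.    -0.838] | pos [ 0.2    -0.6447  0.2393] jaw -1.27 w 0.996 F [-0.6 -0.  -0.2] t 1.1 q [-1.31  0.26  1.6   0.    1.27 -0.04]
[[ 0.55093987 -0.3572487   0.        ]]
[[0.54474934 0.54894564 0.        ]]
```

Call:
{"name": "play_rows", "arguments": {
  "slide": [
    [27.1, -17.3, 8.9],
    [27.1, -17.3, 8.9],
    [27.1, -17.3, 8.9],
    [27.1, -17.3, 8.9],
    [27.1, -17.3, 8.9],
    [27.1, -17.3, 8.9],
    [27.1, -17.3, 8.9],
    [27.1, -17.3, 8.9],
    [27.1, -17.3, 8.9],
    [27.1, -17.3, 8.9],
    [27.1, -17.3, 8.9],
    [27.1, -17.3, 8.9]
  ],
  "delta_rot": [
    [0, 0, -0.838],
    [0, 0, -0.838],
    [0, 0, -0.838],
    [0, 0, -0.838],
    [0, 0, -0.838],
    [0, 0, -0.838],
    [0, 0, -0.838],
    [0, 0, -0.838],
    [0, 0, -0.838],
    [0, 0, -0.838],
    [0, 0, -0.838],
    [0, 0, -0.838]
  ]
}}

```text
time: 2.1
tool_pos: [0.4073, -0.4005, 0.151]
tcp_rot: [2.645, 1.692, -0.0]
wrist_force: [0.0, -0.5, 0.1]
width: 1.0
```

```bash
cat > look.py <<'E'
from h import *
import sys
tag=sys.argv[1]
s=read_state(); Rm=R.from_rotvec(s['tcp_rot']).as_matrix(); t=s['tool_pos']
print(np.round(t,4),round(s['width'],3),np.round(s['wrist_force'],1),round(s['time'],2))
ims=[]
for n in('top','scene'):
    p=read_camera(n); np.savez(f'{n}_{tag}.npz',**p)
    pts=[t+Rm@np.array(o) for o in([0,0,0],[0,.05,0],[0,-.05,0],[0,0,-.05])]
    uv=proj(p,pts); c=uv[0]; u0=int(np.clip(c[0]-70,0,420)); v0=int(np.clip(c[1]-50,0,320))
    im=cv2.resize(p['image'][v0:v0+100,u0:u0+140],None,fx=5.7,fy=5.7,interpolation=cv2.INTER_CUBIC)[...,::-1].copy()
    for q,col in zip(uv,[(0,255,0),(0,255,255),(0,255,255),(255,0,255)]):
        cv2.drawMarker(im,tuple(np.round((q-[u0,v0]+.5)*5.7).astype(int)),col,cv2.MARKER_CROSS,12,1)
    cv2.imwrite(f'pics/l_{n}_{tag}.png',im); print(n,'crop',u0,v0,np.round(uv[0],1))
E
python3 look.py a
```

```text
[ 0.4073 -0.4005  0.151 ] 1.0 [ 0.  -0.5  0.1] 2.1
top crop 399 188 [469.7 238.2]
scene crop 339 207 [409.1 257.9]
```

View pics/l_scene_a.png

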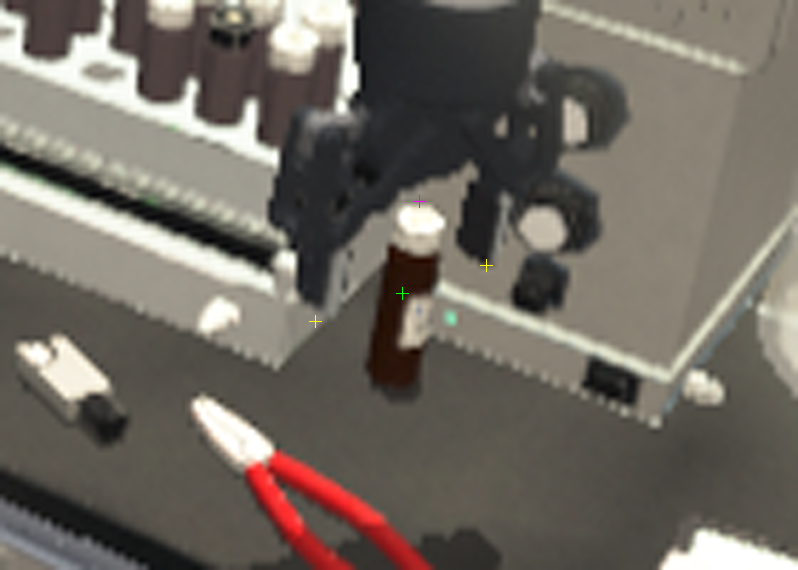

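View pics/l_top_a.png

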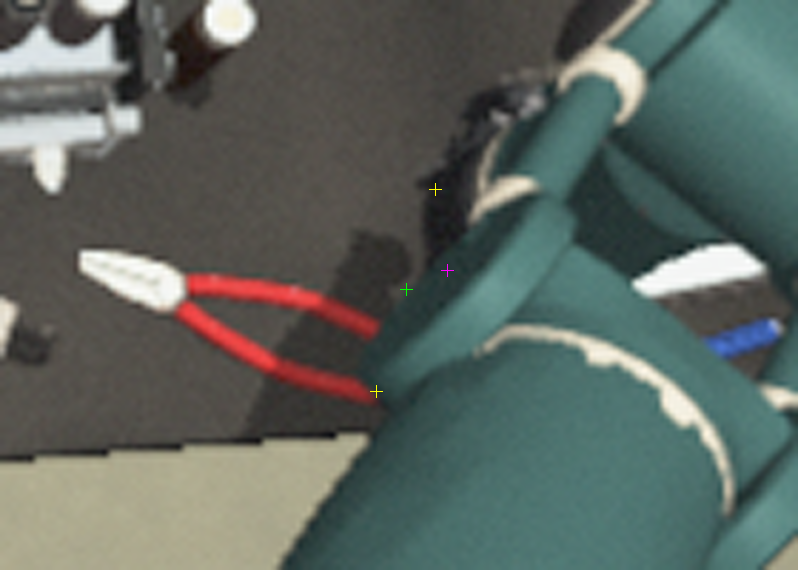

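The open fingertips show about 5-8 mm behind the TCP crosses in the scene view, so "8 mm ahead" applies to shut fingers. I'll check whether the scene view sees the tray now.

```bash
cat > m3.py <<'E'
from h import *
p=dict(np.load('scene_a.npz')); save(p,'scene_a_full.png',1.4)
im=rect(p,0.027,.36,.70,.22,.48); cv2.imwrite('pics/r_tray_scene_a.png',cv2.resize(im,None,fx=1.7,fy=1.7)[...,::-1])
E
python3 m3.py
```

```text
(no output)
```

View pics/scene_a_full.png

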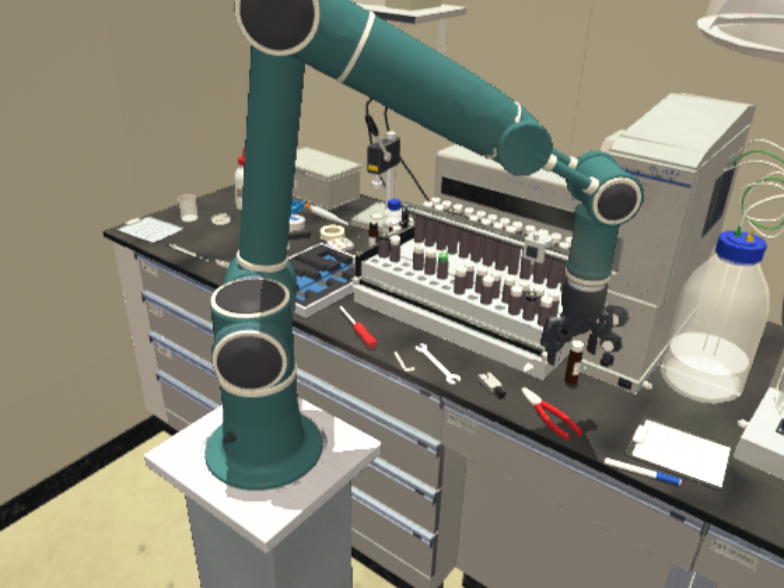

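```bash
cat > m4.py <<'E'
from tray import *
p=dict(np.load('scene_a.npz'));v=np.array([.5273,.3359,3.107])
w=(200,165,260,230); m=mask(p,w,'pocket')
# arm occluder: exclude pixels left of arm edge (teal)
im0=cv2.resize(p['image'][w[1]:w[3],w[0]:w[2]],None,fx=S,fy=S,interpolation=cv2.INTER_CUBIC).astype(int)
ok=np.ones(m.shape,bool)
def rend(v):
    r=np.zeros_like(m)
    for n,q in pockets(v).items(): r|=renderpocket(p,n,q,w)
    return r
for u in range(1):
    teal=((im0[...,1]-im0[...,0])>12)&(im0[...,2]-im0[...,1]<25)
    bad=cv2.dilate((biggest((teal*255).astype(np.uint8))),np.ones((17,17)))>0
    ok=~bad
B=lambda a:cv2.GaussianBlur(a,(0,0),2).astype(float)
def f(d,ang=0):
    r=rend(v+np.array([d[0]*.001,d[1]*.001,0])); return (((B(r)-B(m))*ok)**2).sum()/((B(m)*ok)**2).sum()
print(f([0,0]))
best=min((f([a,b]),a,b) for a in range(-12,13,3) for b in range(-12,13,3)); print(best)
o=minimize(f,best[1:],method='Nelder-Mead',options=dict(initial_simplex=np.array([best[1:],[best[1]+3,best[2]],[best[1],best[2]+3]]))); print('scene - top shift mm',o.x,o.fun)
im=im0.clip(0,255).astype(np.uint8)[...,::-1].copy(); im[bad]//=2
for q,c in((rend(v),(0,0,255)),(rend(v+np.r_[o.x*.001,0]),(0,255,0)),(m,(0,255,255))):
    cs,_=cv2.findContours(q,1,1); cv2.drawContours(im,cs,-1,c,1)
cv2.imwrite('pics/tray_s.png',cv2.resize(im,None,fx=2.2,fy=2.2))
E
python3 m4.py
```

```text
0.6679839332150428
(np.float64(0.44882496496697794), -6, 3)
scene - top shift mm [-5.9296875   2.56640625] 0.4347194461399759
```

View pics/tray_s.png

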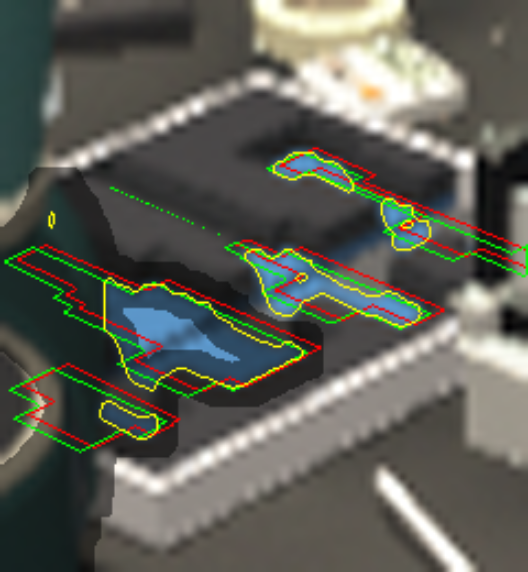

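The tray also shifts by about (-3..-6, +3) mm in the scene view. That is the same sense as the tools, so it is a common camera bias, and I use values midway between the two. Now I descend on the pliers.

```bash
cat > data.py <<'E'
TOOL={'screwdriver':(.421,.134,2.7045),'spanner':(.423,-.0977,2.722),'cutter':(.4258,-.2353,2.665),'pliers':(.4225,-.365,2.71)}
POC={'pliers':(.4926,.3756,3.107),'spanner':(.6318,.349,3.107),'screwdriver':(.5625,.373,3.107),'cutter':(.4212,.336,3.107)}
GY={'screwdriver':36,'spanner':14,'pliers':36,'cutter':-6}
from h import *
import sys
def g(n,z,pocket=False):
    q=(POC if pocket else TOOL)[n]; 
    dx=-2 if n=='cutter' else 0
    x,y=grip(q,GY[n]); x+=np.cos(q[2])*dx/1000; y+=np.sin(q[2])*dx/1000
    print(n,round(x,4),round(y,4)); goto(x,y,z,q[2])
if len(sys.argv)>1: g(sys.argv[1],float(sys.argv[2]),len(sys.argv)>3)
E
python3 data.py pliers .008
```

```text
pliers 0.4074 -0.3977
goto slide [ 0.3  -0.11 14.3 ] rot [ 0.001  0.001 -0.002] | pos [ 0.407  -0.4007  0.151 ] jaw -0.434 w 1.005 F [-0.6 -0.2 -0.6] t 2.2 q [-0.82  0.14  1.92 -0.    1.08 -0.39]
```

Call:
{"name": "play_rows", "arguments": {
  "slide": [
    [0.3, -0.1, 3],
    [0.3, -0.1, 6],
    [0.3, -0.1, 9],
    [0.3, -0.1, 12],
    [0.3, -0.1, 13.3],
    [0.3, -0.1, 14.0],
    [0.3, -0.1, 14.3],
    [0.3, -0.1, 14.3]
  ],
  "delta_rot": [
    [0, 0, 0],
    [0, 0, 0],
    [0, 0, 0],
    [0, 0, 0],
    [0, 0, 0],
    [0, 0, 0],
    [0, 0, 0],
    [0, 0, 0]
  ],
  "hand": 1.0,
  "force": 40
}}

```text
time: 2.87
tool_pos: [0.4077, -0.3987, 0.0086]
tcp_rot: [2.646, 1.689, 0.0]
wrist_force: [0.5, -0.2, -0.0]
width: 1.0
```

```bash
python3 data.py pliers .008; python3 look.py b
```

```text
pliers 0.4074 -0.3977
goto slide [ 0.08 -0.07  0.06] rot [ 0.002  0.001 -0.003] | pos [ 0.4077 -0.3987  0.0086] jaw -0.435 w 1.0 F [ 0.5 -0.2 -0. ] t 2.87 q [-0.82  0.32  2.01 -0.    0.81 -0.38]
[ 0.4077 -0.3987  0.0086] 1.0 [ 0.5 -0.2 -0. ] 2.87
top crop 381 196 [451.2 246.8]
scene crop 330 250 [400.6 300.3]
```

View pics/l_scene_b.png

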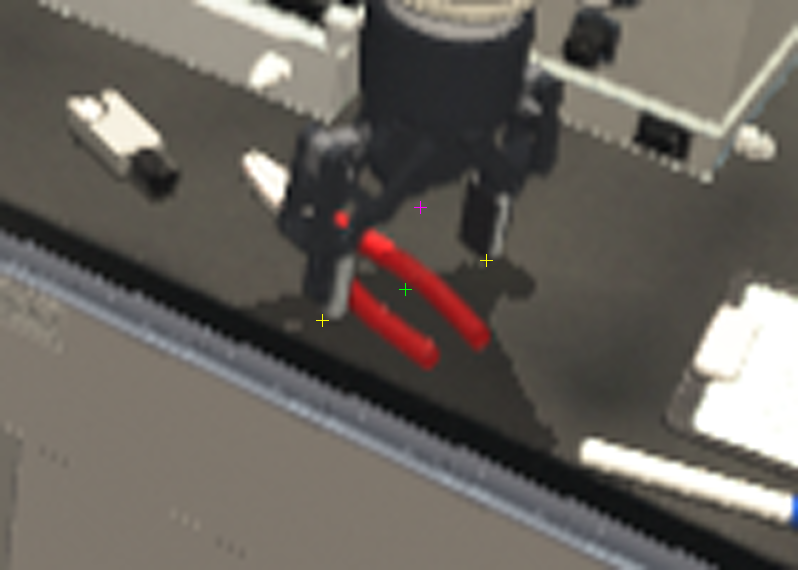

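The fingers straddle both handles. Closing.

Call:
{"name": "play_rows", "arguments": {
  "slide": [
    [0, 0, 0],
    [0, 0, 0],
    [0, 0, 0],
    [0, 0, 0],
    [0, 0, 0],
    [0, 0, 0],
    [0, 0, 0],
    [0, 0, 0],
    [0, 0, 0],
    [0, 0, 0]
  ],
  "delta_rot": [
    [0, 0, 0],
    [0, 0, 0],
    [0, 0, 0],
    [0, 0, 0],
    [0, 0, 0],
    [0, 0, 0],
    [0, 0, 0],
    [0, 0, 0],
    [0, 0, 0],
    [0, 0, 0]
  ],
  "hand": 0,
  "force": 60
}}

```text
time: 3.8
tool_pos: [0.4092, -0.3999, 0.0116]
tcp_rot: [2.642, 1.688, 0.001]
wrist_force: [-2.0, 2.1, 7.3]
width: 0.524
```

Call:
{"name": "play_rows", "arguments": {
  "slide": [
    [0, 0, -1.5],
    [0, 0, -3],
    [0, 0, -6],
    [0, 0, -9],
    [0, 0, -9]
  ],
  "delta_rot": [
    [0, 0, 0],
    [0, 0, 0],
    [0, 0, 0],
    [0, 0, 0],
    [0, 0, 0]
  ]
}}

```text
time: 4.22
tool_pos: [0.4121, -0.4026, 0.1082]
tcp_rot: [2.633, 1.682, 0.004]
wrist_force: [0.9, -0.4, -1.4]
width: 0.523
```

```bash
python3 look.py c
```

```text
[ 0.4121 -0.4026  0.1082] 0.523 [ 0.9 -0.4 -1.4] 4.22
top crop 394 189 [464.4 239.2]
scene crop 338 220 [408.1 270.7]
```

View pics/l_scene_c.png

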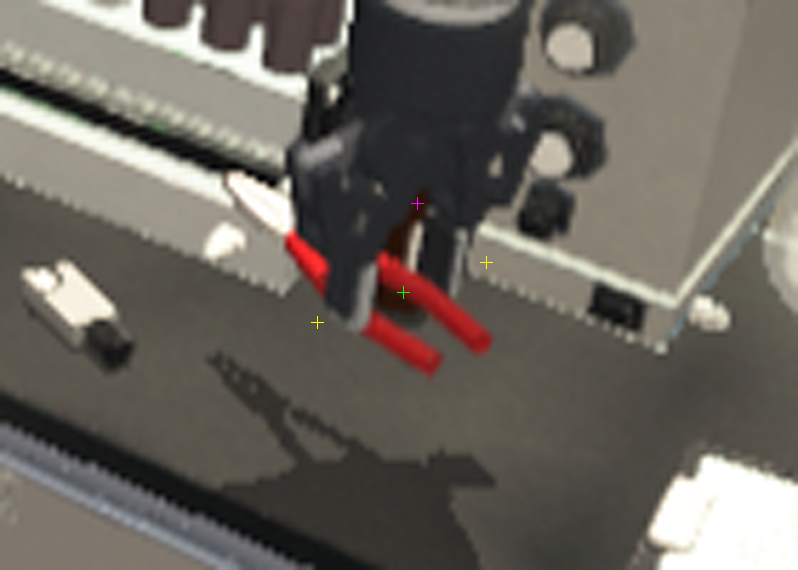

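View pics/l_top_c.png

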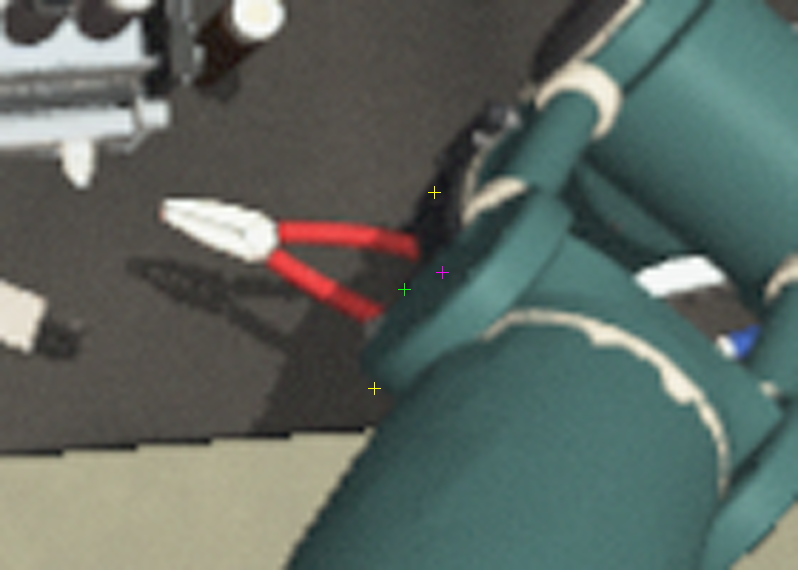

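The pliers are held (opening 0.52), and both views show them level. They carry left at safe height along x≈0.41 in front of the autosampler.

```bash
sed -i "s/'pliers':36,'cutter'/'pliers':37.4,'cutter'/" data.py; python3 - <<'E'
from h import *
goto(.41,.27,.15,3.107)
E
```

```text
goto slide [ 60.81 -28.11  -5.19] rot [ 0.008  0.006 -0.399] | pos [ 0.4098 -0.4003  0.1034] jaw -0.434 w 0.524 F [-0.3  0.8 -2.3] t 4.32 q [-0.82  0.19  1.96 -0.    0.98 -0.38]
```

Call:
{"name": "play_rows", "arguments": {
  "slide": [
    [0, 0, -4],
    [3, -1.4, -5.2],
    [7, -3.2, -5.2],
    [10.6, -4.9, -5.2],
    [14.2, -6.6, -5.2],
    [18, -8.3, -5.2],
    [21.6, -10, -5.2],
    [25.2, -11.6, -5.2],
    [28.8, -13.3, -5.2],
    [32.4, -15, -5.2],
    [36, -16.6, -5.2],
    [39.6, -18.3, -5.2]
  ],
  "delta_rot": [
    [0, 0, 0],
    [0, 0, -0.03],
    [0, 0, -0.06],
    [0, 0, -0.1],
    [0, 0, -0.13],
    [0, 0, -0.16],
    [0, 0, -0.2],
    [0, 0, -0.23],
    [0, 0, -0.26],
    [0, 0, -0.3],
    [0, 0, -0.33],
    [0, 0, -0.36]
  ]
}}

```text
time: 5.32
tool_pos: [0.4079, 0.038, 0.1501]
tcp_rot: [2.294, 2.134, -0.004]
wrist_force: [1.0, 0.1, -2.1]
width: 0.523
```

```bash
python3 - <<'E'
from h import *
goto(.415,.27,.14,3.107)
E
python3 data.py pliers .1 p
```

```text
goto slide [23.2  -0.98  0.83] rot [ 0.004  0.008 -0.038] | pos [0.4079 0.038  0.1501] jaw -0.072 w 0.523 F [ 1.   0.1 -2.1] t 5.32 q [ 0.04 -0.18  2.24 -0.01  1.08  0.12]
pliers 0.4913 0.3382
goto slide [30.58  6.12  4.8 ] rot [ 0.004  0.008 -0.038] | pos [0.4079 0.038  0.1501] jaw -0.072 w 0.523 F [ 1.   0.1 -2.1] t 5.32 q [ 0.04 -0.18  2.24 -0.01  1.08  0.12]
```

Call:
{"name": "play_rows", "arguments": {
  "slide": [
    [4, 0, 0],
    [8, -0.3, 0],
    [12, -0.5, 0],
    [16, -0.7, 0.4],
    [20, -0.9, 0.8],
    [23.2, -1, 0.8],
    [25.6, 1.4, 1.5],
    [28, 3.7, 2.2],
    [30.6, 6.1, 3],
    [30.6, 6.1, 3],
    [30.6, 6.1, 3]
  ],
  "delta_rot": [
    [0, 0, -0.01],
    [0, 0, -0.02],
    [0.004, 0.008, -0.03],
    [0.004, 0.008, -0.04],
    [0.004, 0.008, -0.04],
    [0.004, 0.008, -0.04],
    [0.004, 0.008, -0.04],
    [0.004, 0.008, -0.04],
    [0.004, 0.008, -0.04],
    [0.004, 0.008, -0.04],
    [0.004, 0.008, -0.04]
  ]
}}

```text
time: 6.23
tool_pos: [0.4899, 0.3385, 0.1142]
tcp_rot: [-2.255, -2.185, 0.01]
wrist_force: [-1.1, -0.8, -2.2]
width: 0.524
```

```bash
python3 data.py pliers .05 p; python3 look.py d
```

```text
pliers 0.4913 0.3382
goto slide [0.   0.18 6.42] rot [-0.005  0.003  0.003] | pos [0.4899 0.3385 0.1142] jaw -0.031 w 0.524 F [-1.1 -0.8 -2.2] t 6.23 q [ 0.56  0.23  1.89 -0.    1.03  0.59]
[0.4899 0.3385 0.1142] 0.524 [-1.1 -0.8 -2.2] 6.23
top crop 117 180 [187.6 230.8]
scene crop 152 128 [222.7 178.8]
```

View pics/l_top_d.png

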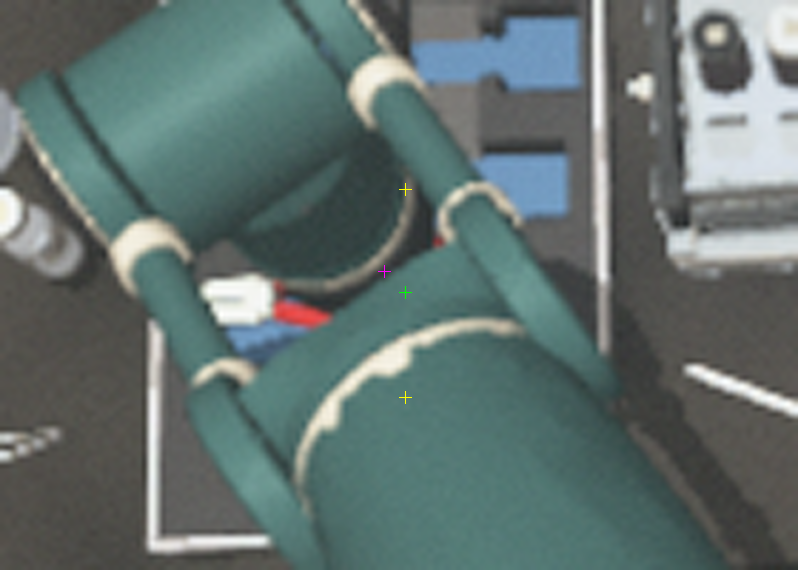

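View pics/l_scene_d.png

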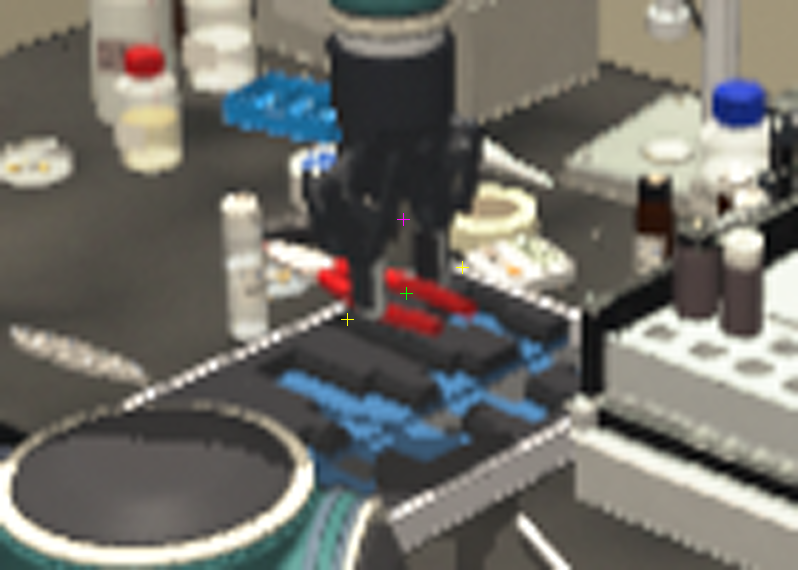

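The scene view now sees the whole tray, so I measure it from this second view as well.

```bash
cat > m5.py <<'E'
from tray import *
p=dict(np.load('scene_d.npz'));v=np.array([.5273,.3359,3.107])
w=(190,175,256,222)
im0=cv2.resize(p['image'][w[1]:w[3],w[0]:w[2]],None,fx=S,fy=S,interpolation=cv2.INTER_CUBIC).astype(int)
m=((im0[...,2]-im0[...,0]>30)*255).astype(np.uint8)
def rp(p,n,v,win):
    f=rects(p,n,v,11,win)
    # wall opening: intersect over heights (pocket opening OR channel opening)
    for z,g in((14,0),(18,0),(22,2),(27,4)): f=f&(rects(p,n,v,z,win,g)|chan(p,v,z,win,n))
    return f
def rend(v):
    r=np.zeros_like(m)
    for n,q in pockets(v).items(): r|=rp(p,n,q,w)
    return r
ok=np.ones(m.shape,bool); 
B=lambda a:cv2.GaussianBlur(a,(0,0),2).astype(float)
def f(d):
    r=rend(v+np.array([d[0]*.001,d[1]*.001,0])); return (((B(r)-B(m))*ok)**2).sum()/((B(m)*ok)**2).sum()
best=min((f([a,b]),a,b) for a in range(-12,13,3) for b in range(-12,13,3)); print(f([0,0]),best)
o=minimize(f,best[1:],method='Nelder-Mead',options=dict(initial_simplex=np.array([best[1:],[best[1]+3,best[2]],[best[1],best[2]+3]]))); print('scene - top shift mm',o.x,o.fun)
im=im0.clip(0,255).astype(np.uint8)[...,::-1].copy()
for q,c in((rend(v),(0,0,255)),(rend(v+np.r_[o.x*.001,0]),(0,255,0)),(m,(0,255,255))):
    cs,_=cv2.findContours(q,1,1); cv2.drawContours(im,cs,-1,c,1)
cv2.imwrite('pics/tray_s2.png',cv2.resize(im,None,fx=3,fy=3))
E
python3 m5.py
```

```text
0.49982769991127196 (np.float64(0.33655655505232274), -6, 3)
scene - top shift mm [-5.80271387  1.78532481] 0.3285629753897258
```

View pics/tray_s2.png

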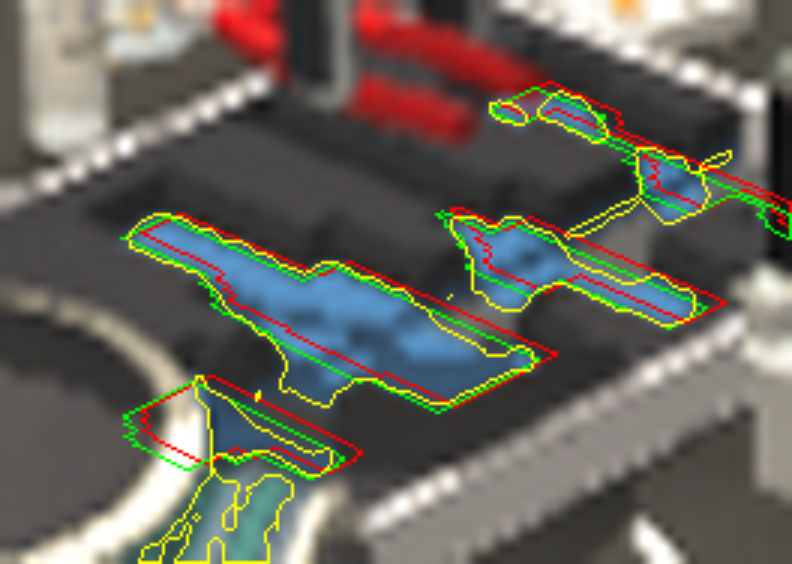

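```bash
python3 - <<'E'
from h import *
s=read_state(); print(s['tool_pos'],s['time'])
t=np.array([.4899,.3385,.1142]); yaw=3.1106
for cam,crop in(('top',(117,180)),('scene',(152,128))):
    p=dict(np.load(cam+'_d.npz'))
    d=np.array([-np.sin(yaw),np.cos(yaw),0]); x=np.array([np.cos(yaw),np.sin(yaw),0])
    o=t-d*.0374-[0,0,.0116]
    im=cv2.imread(f'pics/l_{cam}_d.png')
    from fit import MODELS
    pts=MODELS['pliers'][0]; W=o+pts[:,:1]*x+pts[:,1:2]*d+pts[:,2:]*[0,0,1]
    h=cv2.convexHull(proj(p,W).astype(np.float32))[:,0]
    cv2.polylines(im,[np.round((h-crop+.5)*5.7).astype(np.int32)],True,(0,255,0),1)
    cv2.imwrite(f'pics/chk_{cam}_d.png',im[100:450] if cam=='scene' else im[150:450,100:600])
E
```

```text
[0.48922894 0.33737967 0.1159079 ] 6.3333
```

View pics/chk_top_d.png

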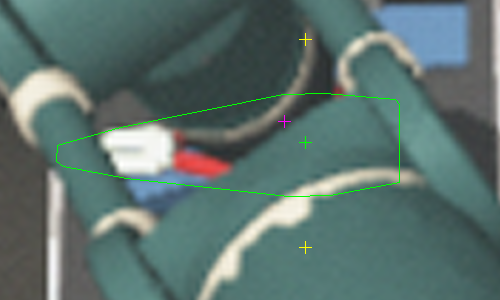

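View pics/chk_scene_d.png

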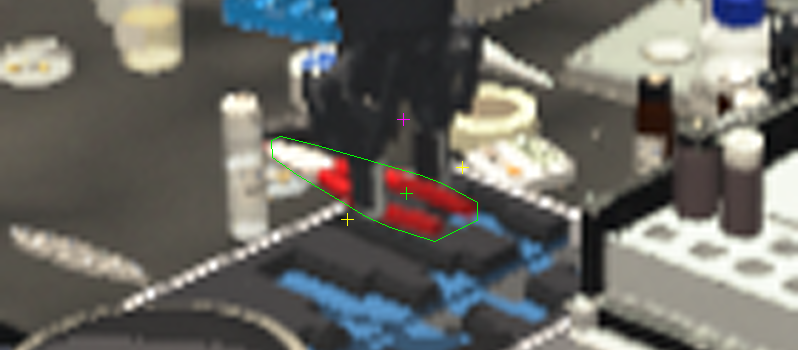

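Both overlays agree with the held pliers. Lowering into the pocket.

```bash
python3 - <<'E'
s=open('data.py').read()
import re
s=re.sub(r"POC=.*","POC={'pliers':(.4916,.3751,3.107),'spanner':(.6308,.3485,3.107),'screwdriver':(.5615,.3727,3.107),'cutter':(.4202,.3356,3.107)}",s)
open('data.py','w').write(s)
E
python3 data.py pliers .024 p
```

```text
pliers 0.4903 0.3377
goto slide [0.06 0.14 9.19] rot [-0.004  0.003  0.002] | pos [0.4892 0.3374 0.1159] jaw -0.032 w 0.524 F [-0.6  0.7 -2.2] t 6.33 q [ 0.56  0.22  1.9  -0.    1.03  0.59]
```

Call:
{"name": "play_rows", "arguments": {
  "slide": [
    [0.1, 0.1, 2.5],
    [0.1, 0.1, 5],
    [0.1, 0.1, 6.5],
    [0.1, 0.1, 7.5],
    [0.1, 0.1, 8.2],
    [0.1, 0.1, 8.7],
    [0.1, 0.1, 9.1],
    [0.1, 0.1, 9.2]
  ],
  "delta_rot": [
    [0, 0, 0],
    [0, 0, 0],
    [0, 0, 0],
    [0, 0, 0],
    [0, 0, 0],
    [0, 0, 0],
    [0, 0, 0],
    [0, 0, 0]
  ]
}}

```text
time: 7.0
tool_pos: [0.4902, 0.3382, 0.0243]
tcp_rot: [-2.257, -2.185, 0.006]
wrist_force: [0.8, -0.5, -2.2]
width: 0.523
```

```bash
python3 data.py pliers .0226 p; python3 look.py e
```

```text
pliers 0.4903 0.3377
goto slide [-0.04  0.02  0.17] rot [-0.003  0.002  0.002] | pos [0.4902 0.3382 0.0243] jaw -0.032 w 0.523 F [ 0.8 -0.5 -2.2] t 7.0 q [ 0.56  0.34  1.95 -0.    0.86  0.59]
[0.4902 0.3382 0.0243] 0.523 [ 0.8 -0.5 -2.2] 7.0
top crop 123 186 [193.5 236.6]
scene crop 153 151 [223.7 201.3]
```

View pics/l_scene_e.png

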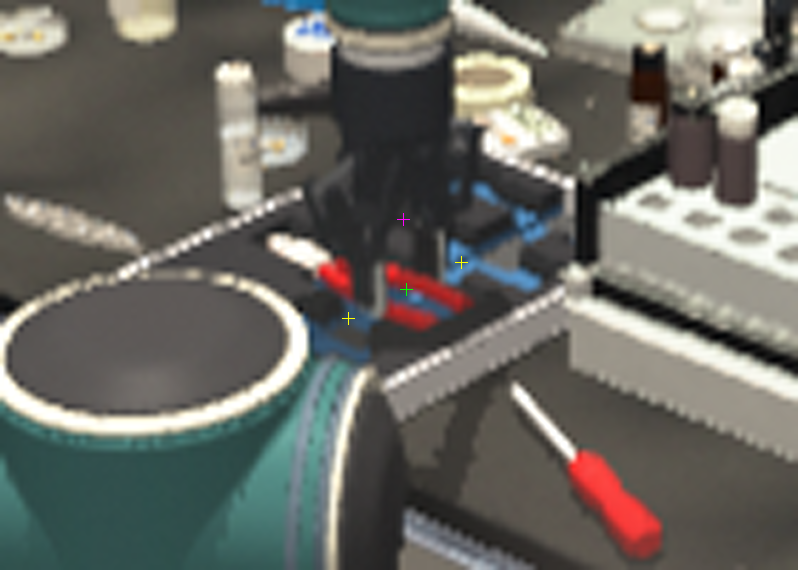

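No contact so far: the weight still hangs at -2.2 N. Lowering 2 mm more, then opening slightly.

Call:
{"name": "play_rows", "arguments": {
  "slide": [
    [0, 0, 0.1],
    [0, 0, 0.2],
    [0, 0, 0.2]
  ],
  "delta_rot": [
    [0, 0, 0],
    [0, 0, 0],
    [0, 0, 0]
  ]
}}

```text
time: 7.35
tool_pos: [0.4908, 0.3387, 0.023]
tcp_rot: [-2.257, -2.185, 0.004]
wrist_force: [-0.0, -0.8, -0.9]
width: 0.524
```

Call:
{"name": "play_rows", "arguments": {
  "slide": [
    [0, 0, 0],
    [0, 0, 0],
    [0, 0, 0],
    [0, 0, 0],
    [0, 0, 0]
  ],
  "delta_rot": [
    [0, 0, 0],
    [0, 0, 0],
    [0, 0, 0],
    [0, 0, 0],
    [0, 0, 0]
  ],
  "hand": 0.68
}}

```text
time: 7.77
tool_pos: [0.4909, 0.3388, 0.0232]
tcp_rot: [-2.257, -2.185, 0.003]
wrist_force: [0.2, 1.0, -0.4]
width: 0.677
```

Call:
{"name": "play_rows", "arguments": {
  "slide": [
    [0, 0, -2],
    [0, 0, -5],
    [0, 0, -9],
    [0, 0, -13],
    [-4, 0, -13],
    [-8, -3, -13],
    [-12, -5, -13]
  ],
  "delta_rot": [
    [0, 0, 0],
    [0, 0, 0],
    [0, 0, 0],
    [0, 0, 0],
    [0, 0, 0],
    [0, 0, 0],
    [0, 0, 0]
  ]
}}

```text
time: 8.35
tool_pos: [0.4433, 0.2301, 0.1549]
tcp_rot: [2.256, 2.186, 0.001]
wrist_force: [-0.2, -1.3, 1.2]
width: 0.681
```

```bash
python3 look.py f; python3 - <<'E'
from h import *
p=dict(np.load('top_f.npz')); save(p,'top_f.png',1.4)
im=rect(p,.02,.36,.70,.22,.48); cv2.imwrite('pics/tray_f.png',cv2.resize(im,None,fx=1.7,fy=1.7)[...,::-1])
E
```

```text
[0.4433 0.2301 0.1549] 0.681 [-0.2 -1.3  1.2] 8.35
top crop 156 192 [226.9 242.3]
scene crop 166 131 [236.5 181.8]
```

View pics/tray_f.png

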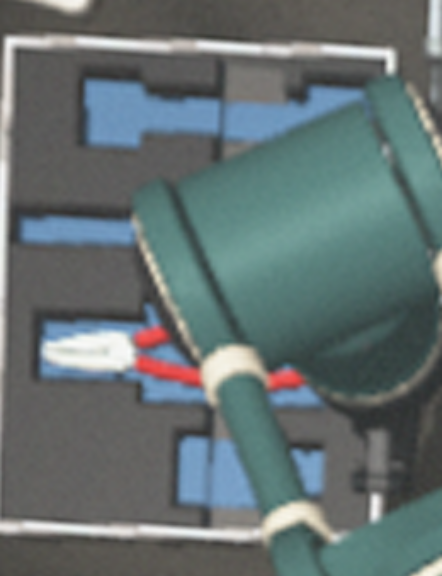

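Pliers lie in their pocket. Next the screwdriver.

```bash
python3 data.py screwdriver .12
```

```text
screwdriver 0.4058 0.1014
goto slide [-12.51  -2.74   3.22] rot [-0.006  0.007  0.403] | pos [0.4377 0.2256 0.1513] jaw -0.034 w 0.678 F [-0.1 -0.3 -0. ] t 8.45 q [ 0.43 -0.    2.07 -0.    1.08  0.46]
```

Call:
{"name": "play_rows", "arguments": {
  "slide": [
    [-4, -0.9, 1],
    [-8, -1.8, 2],
    [-12, -2.7, 3.2],
    [-12.5, -2.7, 3.2],
    [-12.5, -2.7, 3.2],
    [-12.5, -2.7, 3.2]
  ],
  "delta_rot": [
    [0, 0, 0.12],
    [0, 0, 0.24],
    [0, 0, 0.36],
    [-0.005, 0.005, 0.4],
    [-0.005, 0.005, 0.4],
    [-0.005, 0.005, 0.4]
  ]
}}

```text
time: 8.95
tool_pos: [0.4065, 0.1012, 0.1204]
tcp_rot: [2.649, 1.689, -0.002]
wrist_force: [0.1, -0.1, 1.7]
width: 0.684
```

```bash
python3 data.py screwdriver .016;python3 look.py g
```

```text
screwdriver 0.4058 0.1014
goto slide [-0.   -0.07 10.44] rot [-0.001  0.001  0.001] | pos [0.4065 0.1012 0.1204] jaw -0.436 w 0.684 F [ 0.1 -0.1  1.7] t 8.95 q [ 0.19 -0.12  2.25 -0.    1.02  0.62]
[0.4065 0.1012 0.1204] 0.684 [ 0.1 -0.1  1.7] 8.95
top crop 207 204 [277.6 254.6]
scene crop 189 157 [259.5 207.5]
```

View pics/l_scene_g.png

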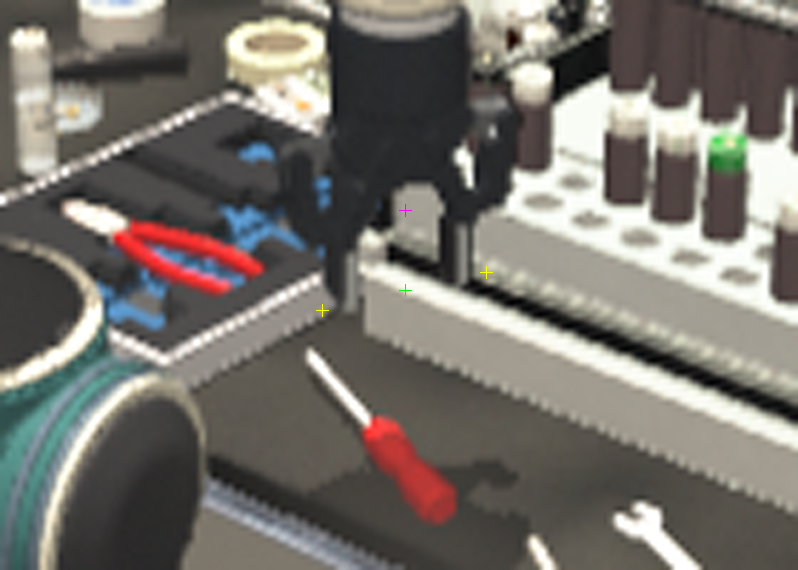

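The scene view shows the pliers sunk in the pocket and the gripper over the screwdriver handle. Descending and gripping.

Call:
{"name": "play_rows", "arguments": {
  "slide": [
    [0, -0.1, 3],
    [0, -0.1, 6],
    [0, -0.1, 8.5],
    [0, -0.1, 9.8],
    [0, -0.1, 10.4],
    [0, -0.1, 10.4]
  ],
  "delta_rot": [
    [0, 0, 0],
    [0, 0, 0],
    [0, 0, 0],
    [0, 0, 0],
    [0, 0, 0],
    [0, 0, 0]
  ]
}}

```text
time: 9.55
tool_pos: [0.4061, 0.1035, 0.016]
tcp_rot: [-2.645, -1.694, 0.004]
wrist_force: [-1.8, 0.4, -0.6]
width: 0.677
```

Call:
{"name": "play_rows", "arguments": {
  "slide": [
    [0, 0, 0],
    [0, 0, 0],
    [0, 0, 0],
    [0, 0, 0],
    [0, 0, 0],
    [0, 0, 0],
    [0, 0, 0],
    [0, 0, 0]
  ],
  "delta_rot": [
    [0, 0, 0],
    [0, 0, 0],
    [0, 0, 0],
    [0, 0, 0],
    [0, 0, 0],
    [0, 0, 0],
    [0, 0, 0],
    [0, 0, 0]
  ],
  "hand": 0,
  "force": 50
}}

```text
time: 10.22
tool_pos: [0.4078, 0.104, 0.0174]
tcp_rot: [2.645, 1.694, 0.001]
wrist_force: [-0.2, 1.0, 6.3]
width: 0.255
```

```bash
python3 data.py screwdriver .1;python3 look.py h
```

```text
screwdriver 0.4058 0.1014
goto slide [-0.32 -0.07 -8.26] rot [ 0.001 -0.001  0.005] | pos [0.4078 0.104  0.0174] jaw -0.432 w 0.255 F [-0.2  1.   6.3] t 10.22 q [ 0.19  0.05  2.32 -0.    0.77  0.62]
[0.4078 0.104  0.0174] 0.255 [-0.2  1.   6.3] 10.22
top crop 207 209 [277.  259.3]
scene crop 189 184 [259.1 234.6]
```

View pics/l_scene_h.png

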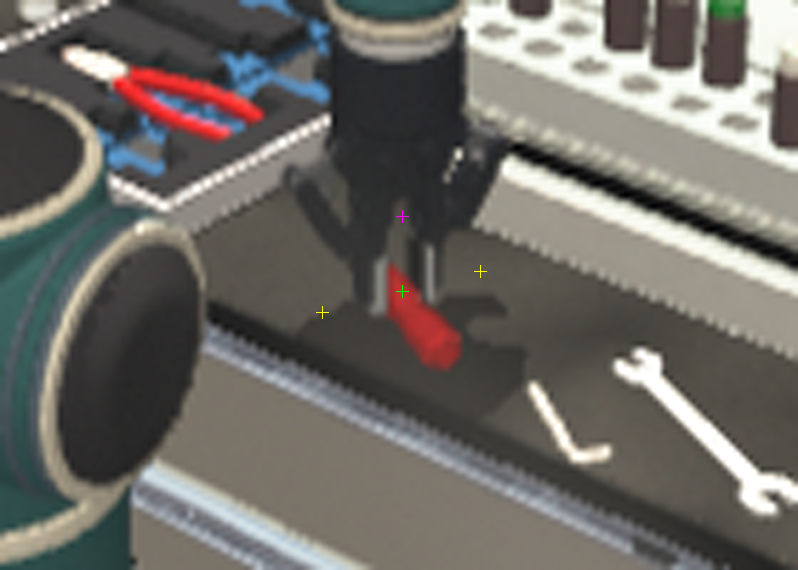

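Call:
{"name": "play_rows", "arguments": {
  "slide": [
    [0, 0, -2],
    [0, 0, -5],
    [0, 0, -9],
    [0, 0, -12],
    [0, 0, -12]
  ],
  "delta_rot": [
    [0, 0, 0],
    [0, 0, 0],
    [0, 0, 0],
    [0, 0, 0],
    [0, 0, 0]
  ]
}}

```text
time: 10.73
tool_pos: [0.4126, 0.1048, 0.1444]
tcp_rot: [2.641, 1.691, 0.02]
wrist_force: [0.9, 1.0, -0.2]
width: 0.261
```

```bash
sed -i "s/GY={'screwdriver':36/GY={'screwdriver':32.8/" data.py; python3 data.py screwdriver .12 p; python3 - <<'E'
from h import *
goto(.43,.29,.14,3.107)
E
python3 look.py i
```

```text
screwdriver 0.5604 0.3399
goto slide [27.52  3.55  2.7 ] rot [ 0.013 -0.006 -0.397] | pos [0.4126 0.1048 0.1444] jaw -0.432 w 0.261 F [ 0.9  1.  -0.2] t 10.73 q [ 0.19 -0.15  2.22 -0.    1.05  0.62]
goto slide [17.54 -6.17  0.51] rot [ 0.013 -0.006 -0.397] | pos [0.4126 0.1048 0.1444] jaw -0.432 w 0.261 F [ 0.9  1.  -0.2] t 10.73 q [ 0.19 -0.15  2.22 -0.    1.05  0.62]
[0.4126 0.1048 0.1444] 0.261 [ 0.9  1.  -0.2] 10.73
top crop 205 201 [275.9 251.1]
scene crop 189 149 [259.9 199.7]
```

View pics/l_scene_i.png

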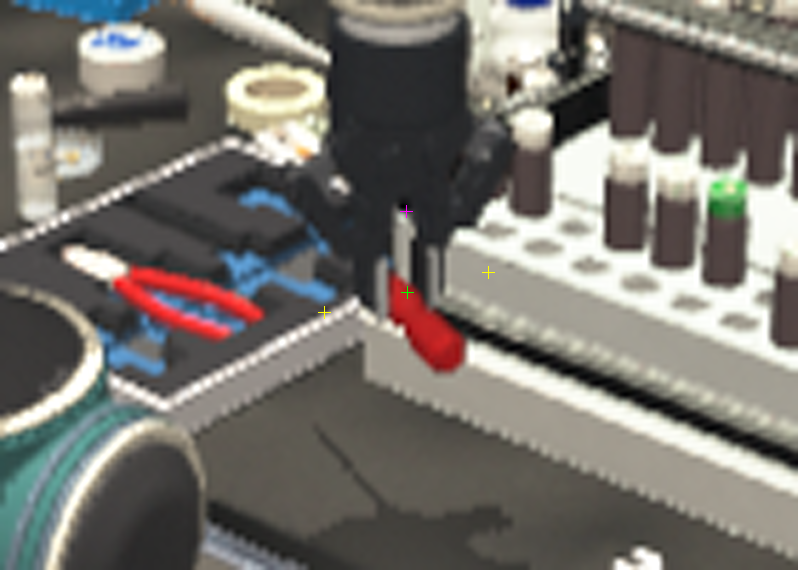

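Call:
{"name": "play_rows", "arguments": {
  "slide": [
    [3.6, -1.2, 0],
    [7.2, -2.5, 0],
    [10.8, -3.7, 0],
    [14.4, -5, 0],
    [17.5, -6.2, 0],
    [20.5, -3.3, 0.6],
    [23.5, -0.4, 1.2],
    [26.5, 2.5, 1.8],
    [27.5, 3.5, 2.2],
    [27.5, 3.5, 2.2],
    [27.5, 3.5, 2.2]
  ],
  "delta_rot": [
    [0, 0, -0.08],
    [0, 0, -0.16],
    [0.01, 0, -0.24],
    [0.01, 0, -0.32],
    [0.013, -0.006, -0.397],
    [0.013, -0.006, -0.397],
    [0.013, -0.006, -0.397],
    [0.013, -0.006, -0.397],
    [0.013, -0.006, -0.397],
    [0.013, -0.006, -0.397],
    [0.013, -0.006, -0.397]
  ]
}}

```text
time: 11.75
tool_pos: [0.5544, 0.3382, 0.1144]
tcp_rot: [-2.256, -2.177, 0.022]
wrist_force: [0.1, 0.2, -1.3]
width: 0.264
```

```bash
python3 data.py screwdriver .030 p;python3 look.py j
```

```text
screwdriver 0.5604 0.3399
goto slide [0.24 0.71 8.43] rot [-0.014  0.006 -0.001] | pos [0.5544 0.3382 0.1144] jaw -0.035 w 0.264 F [ 0.1  0.2 -1.3] t 11.75 q [0.51 0.33 1.77 0.   1.07 0.54]
[0.5544 0.3382 0.1144] 0.264 [ 0.1  0.2 -1.3] 11.75
top crop 116 157 [186.9 207.6]
scene crop 165 122 [235.1 172.8]
```

View pics/l_scene_j.png

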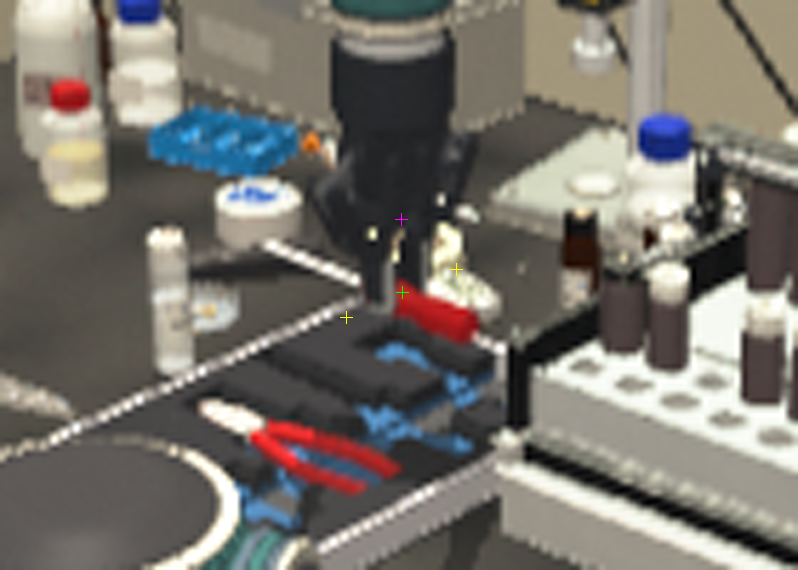

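View pics/l_top_j.png

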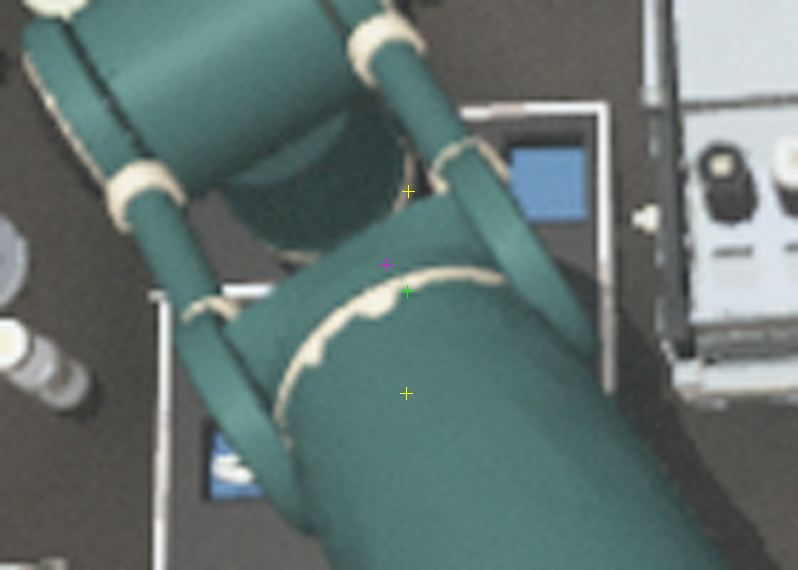

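Call:
{"name": "play_rows", "arguments": {
  "slide": [
    [0.2, 0.7, 1.5],
    [0.2, 0.7, 4],
    [0.2, 0.7, 5.5],
    [0.2, 0.7, 6.5],
    [0.2, 0.7, 7.3],
    [0.2, 0.7, 7.9],
    [0.2, 0.7, 8.2],
    [0.2, 0.7, 8.3]
  ],
  "delta_rot": [
    [-0.014, 0.006, 0],
    [-0.014, 0.006, 0],
    [-0.014, 0.006, 0],
    [-0.014, 0.006, 0],
    [-0.014, 0.006, 0],
    [-0.014, 0.006, 0],
    [-0.014, 0.006, 0],
    [-0.014, 0.006, 0]
  ]
}}

```text
time: 12.52
tool_pos: [0.5597, 0.3395, 0.0329]
tcp_rot: [-2.26, -2.182, -0.003]
wrist_force: [-0.1, -0.4, -0.8]
width: 0.259
```

```bash
python3 data.py screwdriver .0285 p;python3 look.py k
```

```text
screwdriver 0.5604 0.3399
goto slide [0.04 0.07 0.44] rot [ 0.001 -0.002 -0.   ] | pos [0.5597 0.3395 0.0329] jaw -0.035 w 0.259 F [-0.1 -0.4 -0.8] t 12.52 q [0.51 0.42 1.81 0.   0.91 0.54]
[0.5597 0.3395 0.0329] 0.259 [-0.1 -0.4 -0.8] 12.52
top crop 121 162 [191.7 212.4]
scene crop 166 142 [236.3 192.1]
```

View pics/l_scene_k.png

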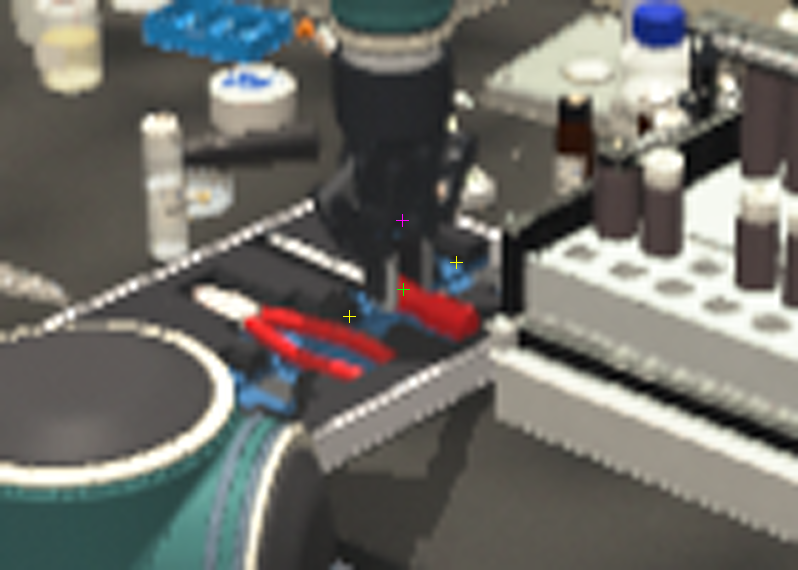

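Call:
{"name": "play_rows", "arguments": {
  "slide": [
    [0, 0, 0.2],
    [0, 0, 0.4],
    [0, 0, 0.5],
    [0, 0, 0.5]
  ],
  "delta_rot": [
    [0, 0, 0],
    [0, 0, 0],
    [0, 0, 0],
    [0, 0, 0]
  ]
}}

```text
time: 12.95
tool_pos: [0.5604, 0.3399, 0.0286]
tcp_rot: [2.26, 2.182, 0.005]
wrist_force: [0.1, 0.1, 0.5]
width: 0.259
```

```bash
python3 data.py screwdriver .0285 p;python3 look.py l
```

```text
screwdriver 0.5604 0.3399
goto slide [ 0.01 -0.    0.01] rot [ 0.003 -0.002 -0.   ] | pos [0.5604 0.3399 0.0286] jaw -0.035 w 0.259 F [0.1 0.1 0.5] t 12.95 q [0.51 0.42 1.82 0.   0.9  0.54]
[0.5604 0.3399 0.0286] 0.259 [0.1 0.1 0.5] 12.95
top crop 121 162 [191.8 212.5]
scene crop 166 143 [236.4 193.1]
```

View pics/l_scene_l.png

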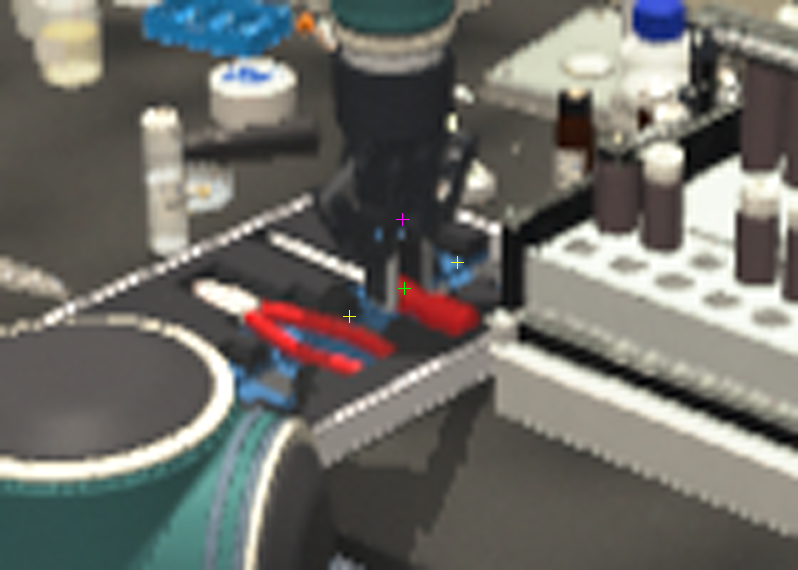

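Contact just made (+0.5 N) and the position is on target. Releasing a little, then rising.

Call:
{"name": "play_rows", "arguments": {
  "slide": [
    [0, 0, 0],
    [0, 0, 0],
    [0, 0, 0],
    [0, 0, 0],
    [0, 0, 0]
  ],
  "delta_rot": [
    [0, 0, 0],
    [0, 0, 0],
    [0, 0, 0],
    [0, 0, 0],
    [0, 0, 0]
  ],
  "hand": 0.42
}}

```text
time: 13.47
tool_pos: [0.5604, 0.3398, 0.0287]
tcp_rot: [2.26, 2.182, 0.005]
wrist_force: [-0.4, -0.2, -0.3]
width: 0.42
```

Call:
{"name": "play_rows", "arguments": {
  "slide": [
    [0, 0, -2],
    [0, 0, -5],
    [0, 0, -9],
    [0, 0, -12],
    [-1, -4, -12],
    [-2, -8, -12],
    [-3, -12, -12],
    [-7, -14, -12],
    [-11, -14, -12],
    [-15, -14, -12]
  ],
  "delta_rot": [
    [0, 0, 0],
    [0, 0, 0],
    [0, 0, 0],
    [0, 0, 0],
    [0, 0, 0],
    [0, 0, 0],
    [0, 0, 0],
    [0, 0, 0],
    [0, 0, 0],
    [0, 0, 0]
  ]
}}

```text
time: 14.3
tool_pos: [0.4128, 0.1939, 0.1479]
tcp_rot: [2.255, 2.186, 0.005]
wrist_force: [1.6, -0.5, -0.0]
width: 0.421
```

```bash
cat > tv.py <<'E'
from h import *
import sys
p=read_camera('top'); np.savez('top_x.npz',**p)
im=rect(p,.02,.36,.70,.22,.48); cv2.imwrite(f'pics/tray_{sys.argv[1]}.png',cv2.resize(im,None,fx=1.7,fy=1.7)[...,::-1])
E
python3 tv.py m; python3 data.py spanner .1
```

```text
spanner 0.4173 -0.1105
goto slide [-29.72   1.5    4.84] rot [0.002 0.004 0.385] | pos [0.4124 0.1872 0.1473] jaw -0.034 w 0.418 F [-1.5 -4.3 -0.4] t 14.35 q [ 0.37 -0.08  2.16 -0.    1.07  0.41]
```

View pics/tray_m.png

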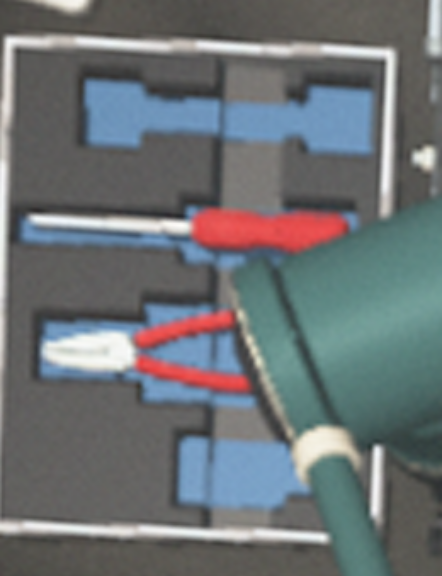

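Screwdriver and pliers are both in their pockets. I measure the residual offsets in the same top view, to correct the next placements.

```bash
cat > m6.py <<'E'
from tray import *
import sys
p=dict(np.load('top_x.npz'))
PK={'screwdriver':(.5635,.3707,3.107),'spanner':(.6327,.3463,3.107),'pliers':(.4936,.3731,3.107),'cutter':(.4222,.3336,3.107)}
for n in sys.argv[1:]:
    parts=[P+[0,0,.011] for P in MODELS[n]]; g=PK[n]
    uv=np.concatenate([proj(p,pose(P,g)) for P in parts]); a=np.floor(uv.min(0)-5).astype(int); b=np.ceil(uv.max(0)+5).astype(int); w=(a[0],a[1],b[0],b[1])
    m=mask(p,w,n); near=cv2.dilate(render(p,parts,g,w),np.ones((25,25))); m&=near
    m=biggest(cv2.morphologyEx(m,cv2.MORPH_CLOSE,np.ones((9,9))),hull=n in('cutter','pliers'),near=near)
    v,e=fit([(p,w,m)],parts,g); d=v-np.array(g)
    print(n,'offset mm',np.round(d[:2]*1000,1),'yaw',round(d[2],3),'err',round(e,3))
    im=cv2.resize(p['image'][w[1]:w[3],w[0]:w[2]],None,fx=S,fy=S)[...,::-1].copy()
    for q,c in((render(p,parts,v,w),(0,255,0)),(m,(0,255,255))):
        cs,_=cv2.findContours(q,0,1); cv2.drawContours(im,cs,-1,c,1)
    cv2.imwrite(f'pics/seat_{n}.png',im)
E
python3 m6.py screwdriver
```

```text
screwdriver offset mm [3.6 1.8] yaw 0.005 err 0.118
```

View pics/seat_screwdriver.png

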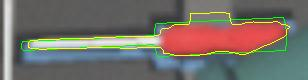

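In the robot frame the tray lies about (-5, 0) mm from the top-view values. The scene view had given the same shift, so I update the remaining pockets and go for the spanner.

```bash
sed -i "s/'spanner':(.6308,.3485,3.107)/'spanner':(.6280,.3468,3.107)/; s/'cutter':(.4202,.3356,3.107)/'cutter':(.4175,.3340,3.107)/; s/'spanner':(.423,-.0977,2.722)/'spanner':(.4225,-.097,2.722)/" data.py; python3 data.py spanner .1
```

```text
spanner 0.4168 -0.1098
goto slide [-29.65   1.45   4.84] rot [0.002 0.004 0.385] | pos [0.4124 0.1872 0.1473] jaw -0.034 w 0.418 F [-1.5 -4.3 -0.4] t 14.35 q [ 0.37 -0.08  2.16 -0.    1.07  0.41]
```

Call:
{"name": "play_rows", "arguments": {
  "slide": [
    [-4, 0, 0],
    [-8, 0.3, 0],
    [-12, 0.5, 1],
    [-16, 0.7, 2],
    [-20, 0.9, 3],
    [-24, 1.2, 4],
    [-28, 1.4, 4.8],
    [-29.6, 1.4, 4.8],
    [-29.6, 1.4, 4.8],
    [-29.6, 1.4, 4.8]
  ],
  "delta_rot": [
    [0, 0, 0.05],
    [0, 0, 0.1],
    [0, 0, 0.16],
    [0, 0, 0.22],
    [0, 0, 0.28],
    [0, 0, 0.34],
    [0, 0.004, 0.385],
    [0, 0.004, 0.385],
    [0, 0.004, 0.385],
    [0, 0.004, 0.385]
  ],
  "hand": 0.5
}}

```text
time: 15.18
tool_pos: [0.4163, -0.11, 0.1004]
tcp_rot: [2.637, 1.706, 0.002]
wrist_force: [-0.4, -0.1, -0.2]
width: 0.499
```

```bash
python3 data.py spanner .0095;python3 tv.py n; python3 look.py n; python3 m6.py screwdriver pliers
```

```text
spanner 0.4168 -0.1098
goto slide [0.04 0.03 9.09] rot [ 0.001 -0.001 -0.003] | pos [ 0.4163 -0.11    0.1004] jaw -0.422 w 0.499 F [-0.4 -0.1 -0.2] t 15.18 q [-0.32 -0.07  2.24  0.    0.97  0.1 ]
[ 0.4164 -0.1092  0.1005] 0.5 [-0.1  0.2 -0.2] 15.23
top crop 285 196 [355.2 246.2]
scene crop 246 184 [316.5 234.4]
screwdriver offset mm [ 3.  -0.9] yaw -0.007 err 0.077
pliers offset mm [-1.2  1.2] yaw -0.005 err 0.202
```

View pics/l_scene_n.png

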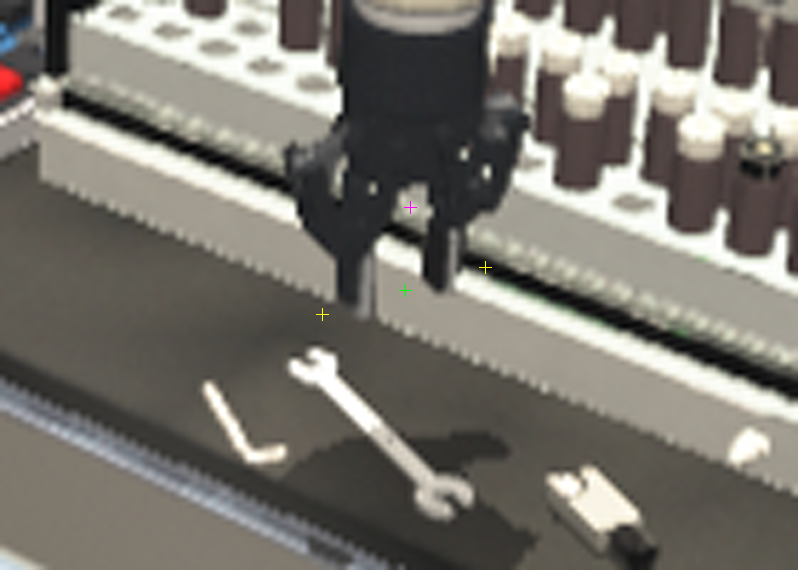

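View pics/tray_n.png

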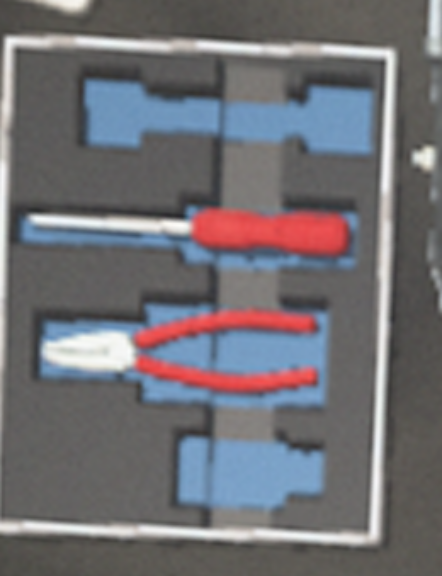

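Both tools sit well inside their pockets in the unobstructed top view. Descending on the spanner.

Call:
{"name": "play_rows", "arguments": {
  "slide": [
    [0, 0, 3],
    [0, 0, 6],
    [0, 0, 7.7],
    [0, 0, 8.6],
    [0, 0, 9.1],
    [0, 0, 9.1]
  ],
  "delta_rot": [
    [0, 0, 0],
    [0, 0, 0],
    [0, 0, 0],
    [0, 0, 0],
    [0, 0, 0],
    [0, 0, 0]
  ]
}}

```text
time: 15.83
tool_pos: [0.4164, -0.1073, 0.0091]
tcp_rot: [-2.632, -1.714, -0.002]
wrist_force: [-0.9, -0.1, 0.2]
width: 0.499
```

Call:
{"name": "play_rows", "arguments": {
  "slide": [
    [0, 0, 0],
    [0, 0, 0],
    [0, 0, 0],
    [0, 0, 0],
    [0, 0, 0],
    [0, 0, 0],
    [0, 0, 0],
    [0, 0, 0]
  ],
  "delta_rot": [
    [0, 0, 0],
    [0, 0, 0],
    [0, 0, 0],
    [0, 0, 0],
    [0, 0, 0],
    [0, 0, 0],
    [0, 0, 0],
    [0, 0, 0]
  ],
  "hand": 0,
  "force": 50
}}

```text
time: 16.5
tool_pos: [0.4177, -0.1076, 0.0105]
tcp_rot: [2.632, 1.713, 0.005]
wrist_force: [-0.1, 1.1, 7.0]
width: 0.1
```

```bash
sed -i "s/'spanner':(.6280,.3468/'spanner':(.6292,.3468/; s/'cutter':(.4175,.3340/'cutter':(.4187,.3340/" data.py; python3 data.py spanner .1;python3 look.py o
```

```text
spanner 0.4168 -0.1098
goto slide [-0.22  0.03 -8.96] rot [ 0.003 -0.002  0.003] | pos [ 0.4177 -0.1076  0.0105] jaw -0.417 w 0.1 F [-0.1  1.1  7. ] t 16.5 q [-0.31  0.08  2.3   0.    0.76  0.1 ]
[ 0.4177 -0.1076  0.0105] 0.1 [-0.1  1.1  7. ] 16.5
top crop 280 200 [350.2 250.7]
scene crop 244 208 [314.6 258.9]
```

View pics/l_scene_o.png

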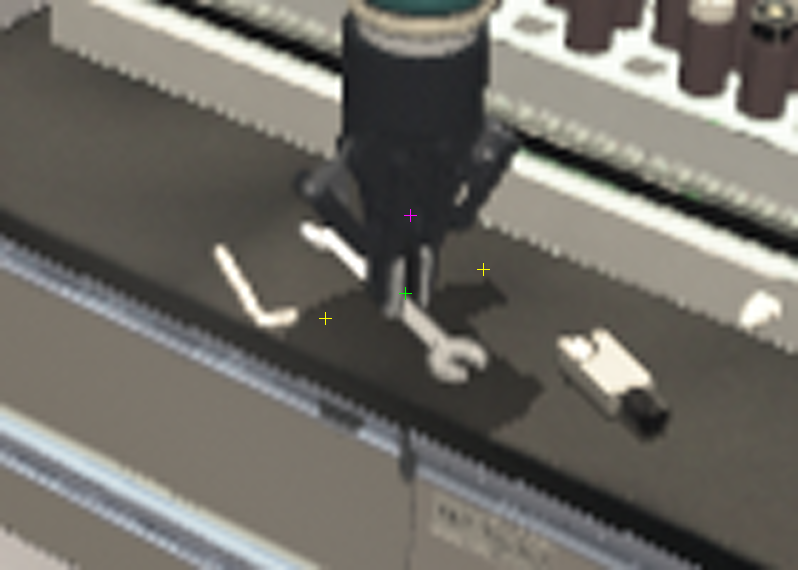

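Call:
{"name": "play_rows", "arguments": {
  "slide": [
    [0, 0, -2],
    [0, 0, -5],
    [0, 0, -9],
    [0, 0, -13],
    [0, 0, -14]
  ],
  "delta_rot": [
    [0, 0, 0],
    [0, 0, 0],
    [0, 0, 0],
    [0, 0, 0],
    [0, 0, 0]
  ]
}}

```text
time: 17.02
tool_pos: [0.4212, -0.1091, 0.1573]
tcp_rot: [2.625, 1.708, 0.016]
wrist_force: [2.1, -0.4, 0.1]
width: 0.098
```

```bash
sed -i "s/'spanner':14/'spanner':11.6/" data.py; python3 data.py spanner .12 p; python3 - <<'E'
from h import *
goto(.42,.30,.15,3.107)
E
python3 look.py p
```

```text
spanner 0.6288 0.3352
goto slide [49.02  0.92  3.89] rot [ 0.015 -0.    -0.383] | pos [ 0.4212 -0.1091  0.1573] jaw -0.417 w 0.098 F [ 2.1 -0.4  0.1] t 17.02 q [-0.31 -0.14  2.19  0.    1.08  0.1 ]
goto slide [ 37.35 -16.7    0.6 ] rot [ 0.015 -0.    -0.383] | pos [ 0.4212 -0.1091  0.1573] jaw -0.417 w 0.098 F [ 2.1 -0.4  0.1] t 17.02 q [-0.31 -0.14  2.19  0.    1.08  0.1 ]
[ 0.4212 -0.1091  0.1573] 0.098 [ 2.1 -0.4  0.1] 17.02
top crop 287 190 [358.  240.9]
scene crop 248 167 [318.5 217.2]
```

View pics/l_scene_p.png

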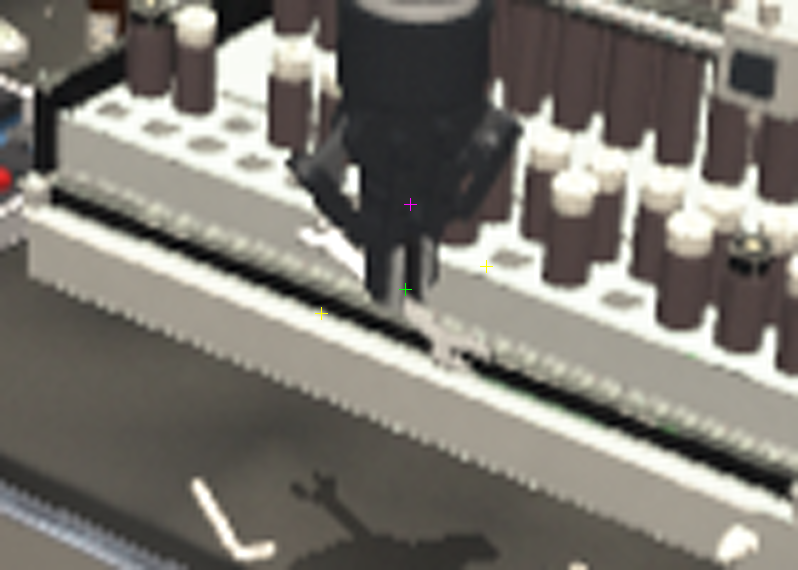

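Spanner is held and level. Moving left at x≈0.42, then out to its pocket.

Call:
{"name": "play_rows", "arguments": {
  "slide": [
    [3.6, -1.6, 0],
    [7.2, -3.2, 0],
    [10.8, -4.8, 0.6],
    [14.4, -6.4, 0.6],
    [18, -8, 0.6],
    [21.6, -9.6, 0.6],
    [25.2, -11.2, 0.6],
    [28.8, -12.8, 0.6],
    [32.4, -14.5, 0.6],
    [36, -16.1, 0.6],
    [37.3, -16.7, 0.6],
    [37.3, -16.7, 0.6]
  ],
  "delta_rot": [
    [0, 0, -0.04],
    [0, 0, -0.08],
    [0.015, 0, -0.12],
    [0.015, 0, -0.16],
    [0.015, 0, -0.2],
    [0.015, 0, -0.24],
    [0.015, 0, -0.28],
    [0.015, 0, -0.32],
    [0.015, 0, -0.36],
    [0.015, 0, -0.383],
    [0.015, 0, -0.383],
    [0.015, 0, -0.383]
  ]
}}

```text
time: 18.12
tool_pos: [0.417, 0.3022, 0.1446]
tcp_rot: [-2.252, -2.184, 0.007]
wrist_force: [0.1, -0.1, -1.7]
width: 0.1
```

```bash
python3 data.py spanner .1 p
```

```text
spanner 0.6288 0.3352
goto slide [ 3.95 21.1   4.33] rot [-0.006  0.     0.004] | pos [0.417  0.3022 0.1446] jaw -0.031 w 0.1 F [ 0.1 -0.1 -1.7] t 18.12 q [0.58 0.05 2.04 0.   1.06 0.61]
```

Call:
{"name": "play_rows", "arguments": {
  "slide": [
    [0.8, 4, 0],
    [1.6, 8, 0],
    [2.4, 12, 1],
    [3.2, 16, 2],
    [3.9, 20, 3.2],
    [3.9, 21.1, 4.3],
    [3.9, 21.1, 4.3],
    [3.9, 21.1, 4.3],
    [3.9, 21.1, 4.3]
  ],
  "delta_rot": [
    [-0.006, 0, 0.004],
    [-0.006, 0, 0.004],
    [-0.006, 0, 0.004],
    [-0.006, 0, 0.004],
    [-0.006, 0, 0.004],
    [-0.006, 0, 0.004],
    [-0.006, 0, 0.004],
    [-0.006, 0, 0.004],
    [-0.006, 0, 0.004]
  ]
}}

```text
time: 18.87
tool_pos: [0.6272, 0.333, 0.0988]
tcp_rot: [-2.26, -2.181, 0.007]
wrist_force: [-0.0, 1.1, -0.8]
width: 0.096
```

```bash
python3 data.py spanner .026 p; python3 look.py q
```

```text
spanner 0.6288 0.3352
goto slide [0.25 0.18 7.28] rot [-0.004  0.002 -0.001] | pos [0.6272 0.333  0.0988] jaw -0.036 w 0.096 F [-0.   1.1 -0.8] t 18.87 q [ 0.45  0.44  1.64 -0.    1.07  0.49]
[0.6272 0.333  0.0988] 0.096 [-0.   1.1 -0.8] 18.87
top crop 119 133 [189.  183.4]
scene crop 179 120 [249.4 170.5]
```

View pics/l_scene_q.png

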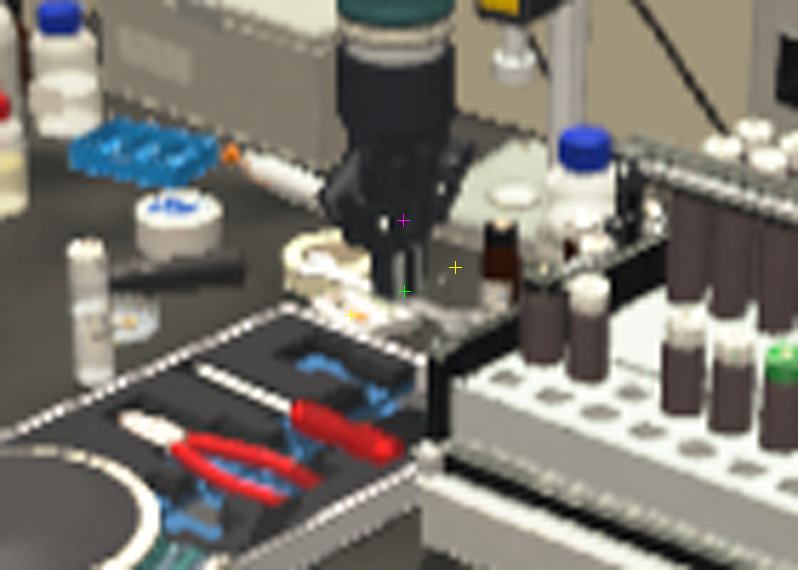

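Call:
{"name": "play_rows", "arguments": {
  "slide": [
    [0.2, 0.2, 2.5],
    [0.2, 0.2, 4.5],
    [0.2, 0.2, 5.8],
    [0.2, 0.2, 6.6],
    [0.2, 0.2, 7],
    [0.2, 0.2, 7.2],
    [0.2, 0.2, 7.2]
  ],
  "delta_rot": [
    [-0.004, 0.002, 0],
    [-0.004, 0.002, 0],
    [-0.004, 0.002, 0],
    [-0.004, 0.002, 0],
    [-0.004, 0.002, 0],
    [-0.004, 0.002, 0],
    [-0.004, 0.002, 0]
  ]
}}

```text
time: 19.55
tool_pos: [0.6299, 0.3362, 0.0291]
tcp_rot: [2.258, 2.182, 0.006]
wrist_force: [0.2, 0.1, -0.5]
width: 0.092
```

```bash
python3 data.py spanner .0215 p; python3 look.py r
```

```text
spanner 0.6288 0.3352
goto slide [-0.11 -0.11  0.76] rot [ 0.004 -0.002  0.   ] | pos [0.6299 0.3362 0.0291] jaw -0.034 w 0.092 F [ 0.2  0.1 -0.5] t 19.55 q [ 0.46  0.51  1.68 -0.    0.95  0.49]
[0.6299 0.3362 0.0291] 0.092 [ 0.2  0.1 -0.5] 19.55
top crop 122 139 [192.3 189.3]
scene crop 179 136 [249.3 186.7]
```

View pics/l_scene_r.png

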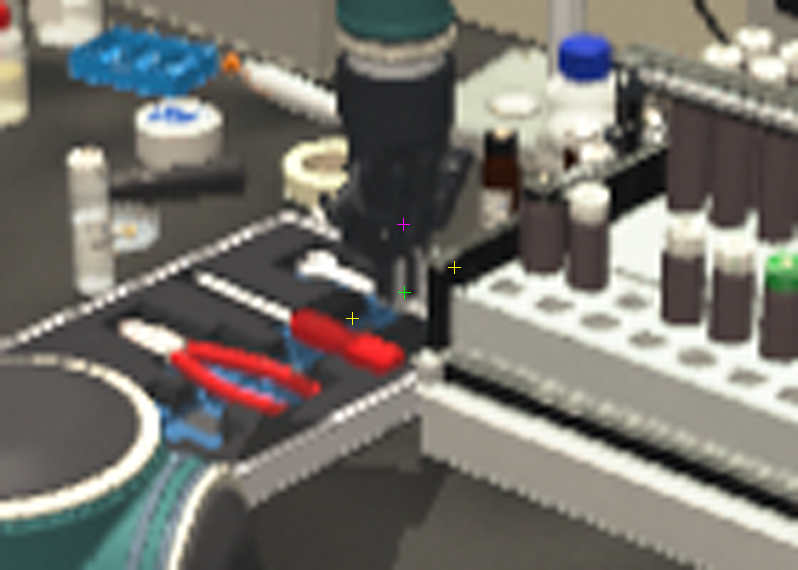

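View pics/l_top_r.png

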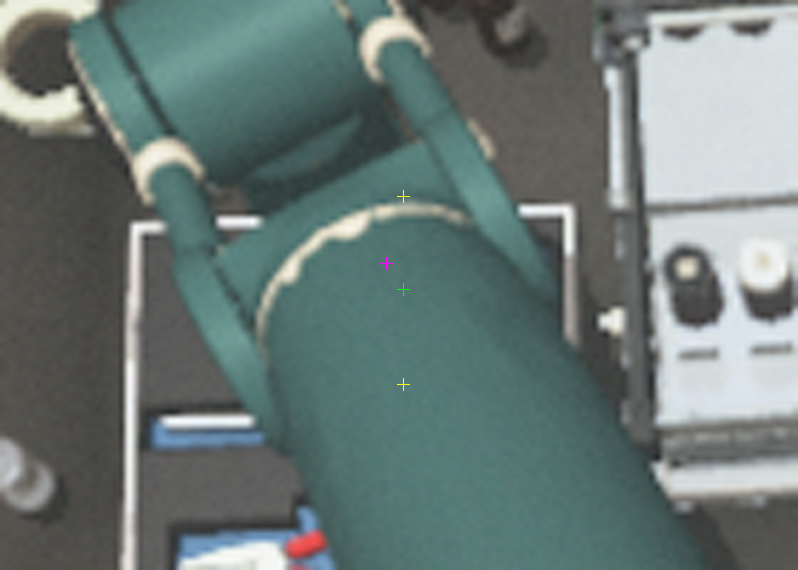

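Call:
{"name": "play_rows", "arguments": {
  "slide": [
    [-0.1, -0.1, 0.2],
    [-0.1, -0.1, 0.4],
    [-0.1, -0.1, 0.6],
    [-0.1, -0.1, 0.75],
    [-0.1, -0.1, 0.75]
  ],
  "delta_rot": [
    [0.004, -0.002, 0],
    [0.004, -0.002, 0],
    [0.004, -0.002, 0],
    [0.004, -0.002, 0],
    [0.004, -0.002, 0]
  ]
}}

```text
time: 20.07
tool_pos: [0.6291, 0.3353, 0.0218]
tcp_rot: [-2.259, -2.183, 0.0]
wrist_force: [-0.8, -0.3, -0.8]
width: 0.099
```

```bash
python3 data.py spanner .0215 p; python3 look.py s
```

```text
spanner 0.6288 0.3352
goto slide [-0.01 -0.03  0.03] rot [-0.  0.  0.] | pos [0.6291 0.3353 0.0218] jaw -0.035 w 0.099 F [-0.8 -0.3 -0.8] t 20.07 q [ 0.45  0.52  1.68 -0.    0.94  0.49]
[0.6291 0.3353 0.0218] 0.099 [-0.8 -0.3 -0.8] 20.07
top crop 123 140 [193.  190.2]
scene crop 179 138 [249.4 188.6]
```

View pics/l_scene_s.png

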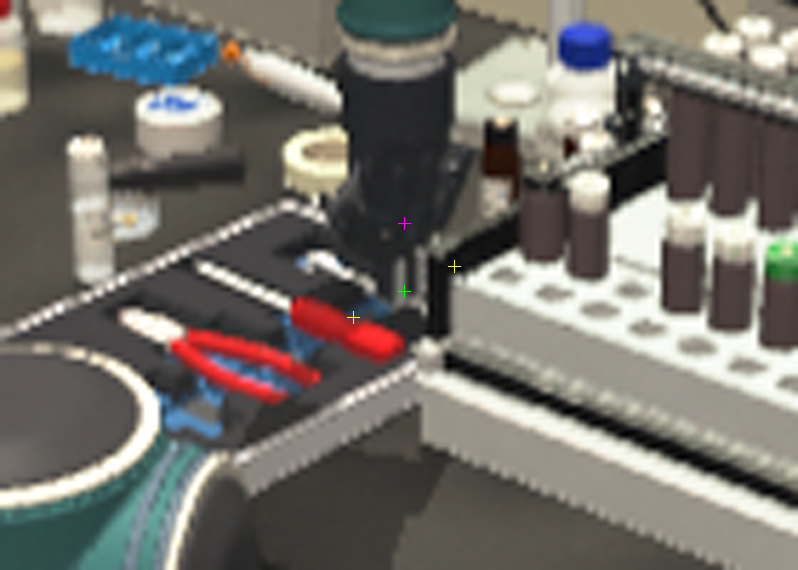

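The spanner is down in its pocket. Release, then clear out via y before x.

Call:
{"name": "play_rows", "arguments": {
  "slide": [
    [0, 0, 0],
    [0, 0, 0],
    [0, 0, 0],
    [0, 0, 0],
    [0, 0, 0]
  ],
  "delta_rot": [
    [0, 0, 0],
    [0, 0, 0],
    [0, 0, 0],
    [0, 0, 0],
    [0, 0, 0]
  ],
  "hand": 0.3
}}

```text
time: 20.58
tool_pos: [0.6295, 0.3355, 0.0223]
tcp_rot: [2.259, 2.183, 0.001]
wrist_force: [-0.0, -0.4, -0.1]
width: 0.302
```

Call:
{"name": "play_rows", "arguments": {
  "slide": [
    [0, 0, -2],
    [0, 0, -5],
    [0, 0, -9],
    [0, 0, -12.5],
    [0, -4, -12.5],
    [0, -8, -12.5],
    [0, -12, -12.5],
    [0, -16, -12.5],
    [0, -20, -12.5],
    [-4, -21, -12.5],
    [-8, -21, -12.5],
    [-12, -21, -12.5]
  ],
  "delta_rot": [
    [0, 0, 0],
    [0, 0, 0],
    [0, 0, 0],
    [0, 0, 0],
    [0, 0, 0],
    [0, 0, 0],
    [0, 0, 0],
    [0, 0, 0],
    [0, 0, 0],
    [0, 0, 0],
    [0, 0, 0],
    [0, 0, 0]
  ]
}}

```text
time: 21.58
tool_pos: [0.4137, 0.2226, 0.1473]
tcp_rot: [2.254, 2.188, 0.002]
wrist_force: [1.6, -0.5, 0.5]
width: 0.302
```

```bash
python3 data.py cutter .12
```

```text
cutter 0.4303 -0.2309
goto slide [-45.28   3.01   2.71] rot [ 0.001 -0.001  0.447] | pos [0.4137 0.2226 0.1473] jaw -0.03 w 0.302 F [ 1.6 -0.5  0.5] t 21.58 q [ 0.44 -0.05  2.13 -0.    1.06  0.47]
```

Call:
{"name": "play_rows", "arguments": {
  "slide": [
    [-4, 0, 0],
    [-8, 0, 0],
    [-12, 0, 0],
    [-16, 0, 0],
    [-20, 0.5, 0.5],
    [-24, 1, 0.5],
    [-28, 1.5, 1],
    [-32, 2, 1.5],
    [-36, 2.5, 2],
    [-40, 3, 2.5],
    [-44, 3, 2.7],
    [-45.3, 3, 2.7]
  ],
  "delta_rot": [
    [0, 0, 0.04],
    [0, 0, 0.08],
    [0, 0, 0.12],
    [0, 0, 0.16],
    [0, 0, 0.2],
    [0, 0, 0.24],
    [0, 0, 0.28],
    [0, 0, 0.32],
    [0, 0, 0.36],
    [0, 0, 0.4],
    [0, 0, 0.447],
    [0, 0, 0.447]
  ],
  "hand": 0.75
}}

```text
time: 22.58
tool_pos: [0.4302, -0.2359, 0.1204]
tcp_rot: [2.685, 1.626, 0.001]
wrist_force: [0.6, -0.8, -0.2]
width: 0.749
```

```bash
python3 data.py cutter .014;python3 tv.py t; python3 look.py t; python3 m6.py screwdriver pliers spanner
```

```text
cutter 0.4303 -0.2309
goto slide [ 0.46 -0.26 10.64] rot [ 0.003  0.001 -0.005] | pos [ 0.4302 -0.2359  0.1204] jaw -0.482 w 0.749 F [ 0.6 -0.8 -0.2] t 22.58 q [-0.55  0.02  2.11 -0.    1.   -0.07]
[ 0.4304 -0.236   0.1206] 0.754 [ 0.8 -1.9  0.9] 22.63
top crop 332 186 [403.  236.3]
scene crop 286 191 [356.9 241.7]
screwdriver offset mm [ 3.  -0.8] yaw -0.007 err 0.072
pliers offset mm [-1.1  1.9] yaw 0.022 err 0.195
spanner offset mm [ 1.2 -1.5] yaw 0.003 err 0.109
```

View pics/l_scene_t.png

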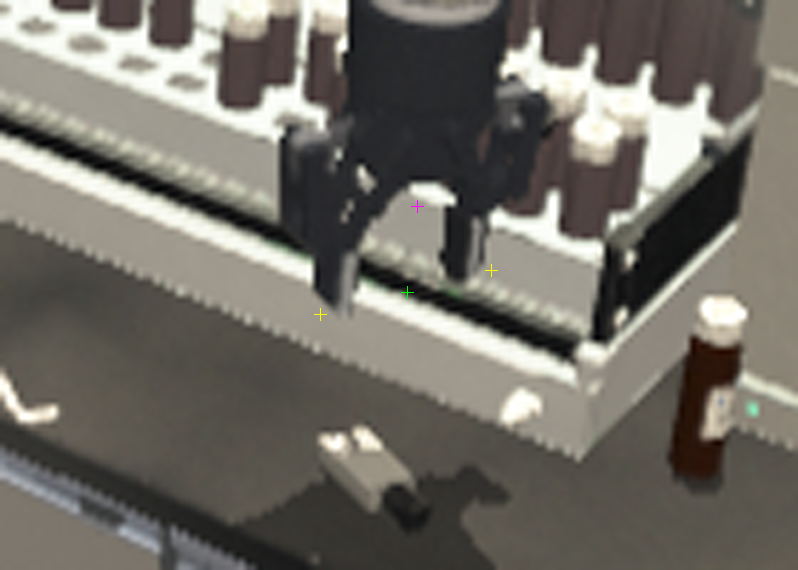

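View pics/tray_t.png

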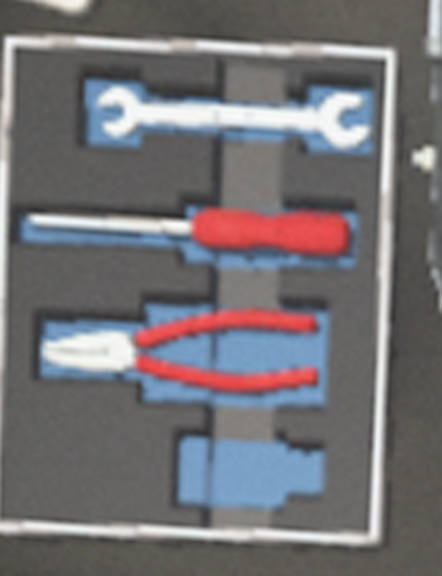

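All three sit inside their pocket outlines. Now the cutter.

Call:
{"name": "play_rows", "arguments": {
  "slide": [
    [0.4, -0.2, 3],
    [0.4, -0.2, 6],
    [0.4, -0.2, 8.5],
    [0.4, -0.2, 9.9],
    [0.4, -0.2, 10.6],
    [0.4, -0.2, 10.6]
  ],
  "delta_rot": [
    [0, 0, -0.005],
    [0, 0, -0.005],
    [0, 0, -0.005],
    [0, 0, -0.005],
    [0, 0, -0.005],
    [0, 0, -0.005]
  ]
}}

```text
time: 23.23
tool_pos: [0.4288, -0.2248, 0.0126]
tcp_rot: [-2.676, -1.638, 0.0]
wrist_force: [-0.2, -0.3, 0.5]
width: 0.746
```

```bash
python3 data.py cutter .014; python3 look.py u
```

```text
cutter 0.4303 -0.2309
goto slide [-0.48  0.42 -0.14] rot [-0.003 -0.002  0.004] | pos [ 0.4288 -0.2248  0.0126] jaw -0.472 w 0.746 F [-0.2 -0.3  0.5] t 23.23 q [-0.54  0.17  2.19  0.    0.78 -0.07]
[ 0.4288 -0.2248  0.0126] 0.746 [-0.2 -0.3  0.5] 23.23
top crop 320 193 [390.5 243.8]
scene crop 279 221 [349.7 271.3]
```

View pics/l_scene_u.png

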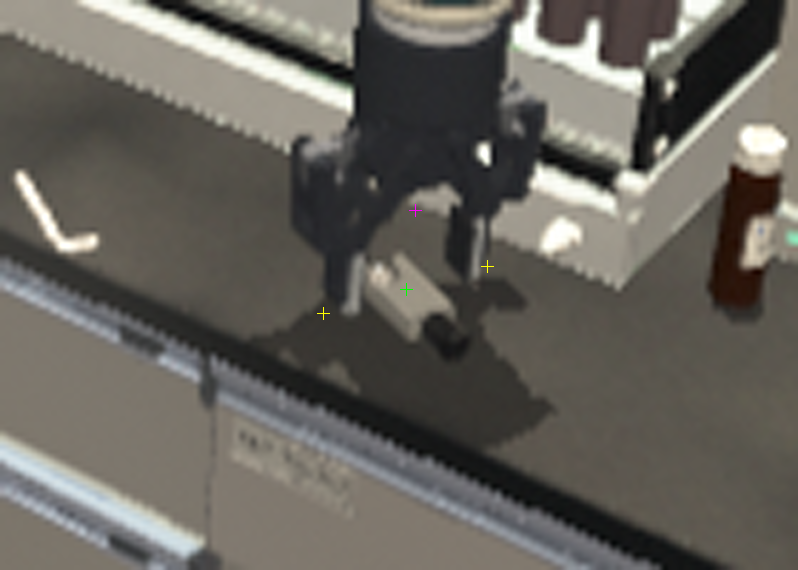

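Off by 6 mm along y, so correct that first and then close.

Call:
{"name": "play_rows", "arguments": {
  "slide": [
    [-0.4, 0.4, 0],
    [-0.4, 0.4, 0],
    [-0.4, 0.4, 0]
  ],
  "delta_rot": [
    [0, 0, 0],
    [0, 0, 0],
    [0, 0, 0]
  ]
}}

```text
time: 23.58
tool_pos: [0.434, -0.2328, 0.0164]
tcp_rot: [2.677, 1.638, 0.006]
wrist_force: [0.0, -0.7, -0.5]
width: 0.753
```

```bash
python3 data.py cutter .013
```

```text
cutter 0.4303 -0.2309
goto slide [ 0.   -0.41  0.34] rot [ 0.005 -0.001  0.004] | pos [ 0.434  -0.2328  0.0164] jaw -0.473 w 0.753 F [ 0.  -0.7 -0.5] t 23.58 q [-0.54  0.18  2.18  0.    0.78 -0.07]
```

Call:
{"name": "play_rows", "arguments": {
  "slide": [
    [0, -0.4, 0.3],
    [0, -0.4, 0.3],
    [0, -0.4, 0.3]
  ],
  "delta_rot": [
    [0.004, 0, 0.004],
    [0.004, 0, 0.004],
    [0.004, 0, 0.004]
  ]
}}

```text
time: 23.83
tool_pos: [0.43, -0.2309, 0.0133]
tcp_rot: [-2.683, -1.633, -0.002]
wrist_force: [0.3, -0.9, -0.8]
width: 0.75
```

Call:
{"name": "play_rows", "arguments": {
  "slide": [
    [0, 0, 0],
    [0, 0, 0],
    [0, 0, 0],
    [0, 0, 0],
    [0, 0, 0],
    [0, 0, 0],
    [0, 0, 0],
    [0, 0, 0],
    [0, 0, 0]
  ],
  "delta_rot": [
    [0, 0, 0],
    [0, 0, 0],
    [0, 0, 0],
    [0, 0, 0],
    [0, 0, 0],
    [0, 0, 0],
    [0, 0, 0],
    [0, 0, 0],
    [0, 0, 0]
  ],
  "hand": 0,
  "force": 50
}}

```text
time: 24.58
tool_pos: [0.4303, -0.231, 0.0135]
tcp_rot: [-2.683, -1.633, -0.002]
wrist_force: [0.0, 0.0, 2.0]
width: 0.311
```

```bash
python3 data.py cutter .013; python3 look.py v
```

```text
cutter 0.4303 -0.2309
goto slide [ 0.01 -0.    0.05] rot [ 0.001 -0.001 -0.001] | pos [ 0.4303 -0.231   0.0135] jaw -0.477 w 0.311 F [0. 0. 2.] t 24.58 q [-0.54  0.18  2.18  0.    0.78 -0.07]
[ 0.4303 -0.231   0.0135] 0.311 [0. 0. 2.] 24.58
top crop 322 193 [392.6 243.1]
scene crop 281 221 [351.8 271.6]
```

View pics/l_scene_v.png

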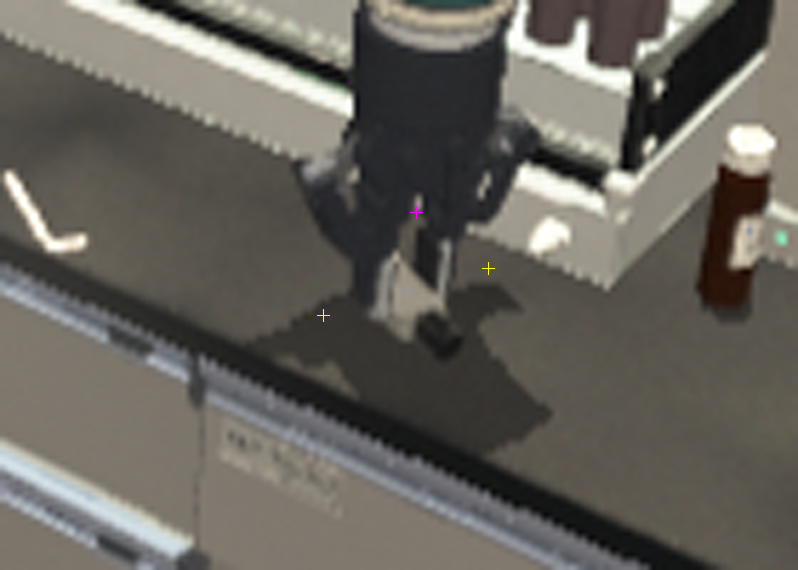

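Call:
{"name": "play_rows", "arguments": {
  "slide": [
    [0, 0, -2],
    [0, 0, -5],
    [0, 0, -9],
    [0, 0, -12],
    [0, 0, -12]
  ],
  "delta_rot": [
    [0, 0, 0],
    [0, 0, 0],
    [0, 0, 0],
    [0, 0, 0],
    [0, 0, 0]
  ]
}}

```text
time: 25.1
tool_pos: [0.4342, -0.2335, 0.1401]
tcp_rot: [2.675, 1.628, 0.011]
wrist_force: [1.9, -0.1, -0.1]
width: 0.307
```

```bash
python3 data.py cutter .1 p; python3 look.py w
```

```text
cutter 0.4209 0.3399
goto slide [ 50.33 -27.56   3.71] rot [ 0.012  0.002 -0.443] | pos [ 0.4342 -0.2335  0.1401] jaw -0.477 w 0.307 F [ 1.9 -0.1 -0.1] t 25.1 q [-0.55 -0.    2.1   0.    1.04 -0.07]
[ 0.4342 -0.2335  0.1401] 0.307 [ 1.9 -0.1 -0.1] 25.1
top crop 333 183 [403.6 233.6]
scene crop 287 185 [357.5 235. ]
```

View pics/l_top_w.png

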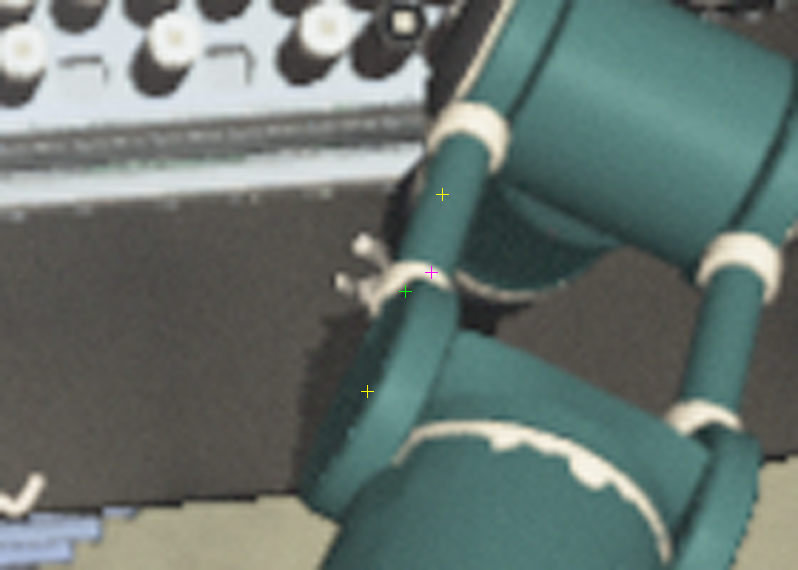

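View pics/l_scene_w.png

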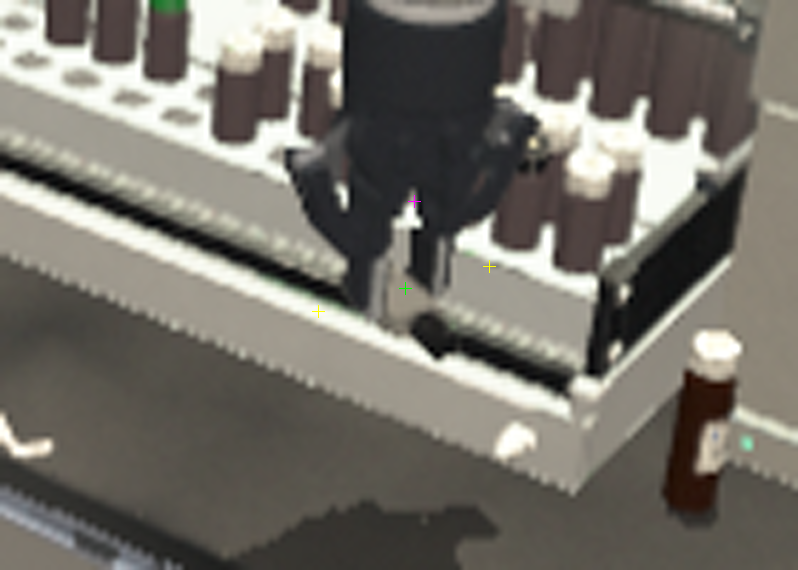

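Call:
{"name": "play_rows", "arguments": {
  "slide": [
    [3.5, -1.9, 0],
    [7, -3.8, 0],
    [10.5, -5.7, 0],
    [14, -7.7, 0],
    [17.5, -9.6, 0],
    [21, -11.5, 0],
    [24.5, -13.4, 0],
    [28, -15.3, 0],
    [31.5, -17.2, 0],
    [35, -19.2, 0],
    [38.5, -21.1, 0],
    [42, -23, 0]
  ],
  "delta_rot": [
    [0, 0, -0.03],
    [0.01, 0, -0.06],
    [0.012, 0, -0.1],
    [0.012, 0, -0.13],
    [0.012, 0, -0.17],
    [0.012, 0, -0.2],
    [0.012, 0, -0.24],
    [0.012, 0, -0.28],
    [0.012, 0, -0.32],
    [0.012, 0, -0.36],
    [0.012, 0, -0.4],
    [0.012, 0, -0.443]
  ]
}}

```text
time: 26.2
tool_pos: [0.4168, 0.2482, 0.1315]
tcp_rot: [-2.25, -2.18, 0.014]
wrist_force: [1.6, -1.1, -1.2]
width: 0.306
```

```bash
python3 data.py cutter .1 p
```

```text
cutter 0.4209 0.3399
goto slide [9.18 0.16 3.14] rot [-0.012  0.     0.003] | pos [0.4168 0.2482 0.1315] jaw -0.032 w 0.306 F [ 1.6 -1.1 -1.2] t 26.2 q [0.48 0.01 2.1  0.01 1.04 0.51]
```

Call:
{"name": "play_rows", "arguments": {
  "slide": [
    [3, 0.1, 1],
    [6, 0.2, 2],
    [9.2, 0.2, 3],
    [9.2, 0.2, 3],
    [9.2, 0.2, 3],
    [9.2, 0.2, 3]
  ],
  "delta_rot": [
    [-0.012, 0, 0.003],
    [-0.012, 0, 0.003],
    [-0.012, 0, 0.003],
    [-0.012, 0, 0.003],
    [-0.012, 0, 0.003],
    [-0.012, 0, 0.003]
  ]
}}

```text
time: 26.7
tool_pos: [0.4197, 0.3387, 0.099]
tcp_rot: [-2.259, -2.183, 0.009]
wrist_force: [0.9, 0.1, -1.4]
width: 0.307
```

```bash
python3 data.py cutter .035 p; python3 look.py y
```

```text
cutter 0.4209 0.3399
goto slide [0.15 0.15 6.4 ] rot [-0.004  0.004  0.001] | pos [0.4197 0.3387 0.099 ] jaw -0.034 w 0.307 F [ 0.9  0.1 -1.4] t 26.7 q [ 0.63  0.14  2.02 -0.    0.98  0.67]
[0.4197 0.3387 0.099 ] 0.307 [ 0.9  0.1 -1.4] 26.7
top crop 119 207 [189.3 257.4]
scene crop 138 139 [208.7 189.7]
```

View pics/l_scene_y.png

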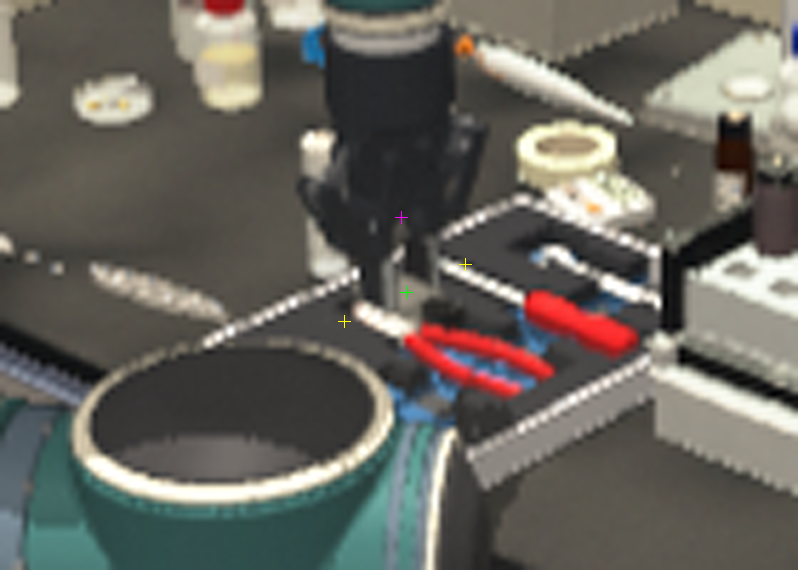

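View pics/l_top_y.png

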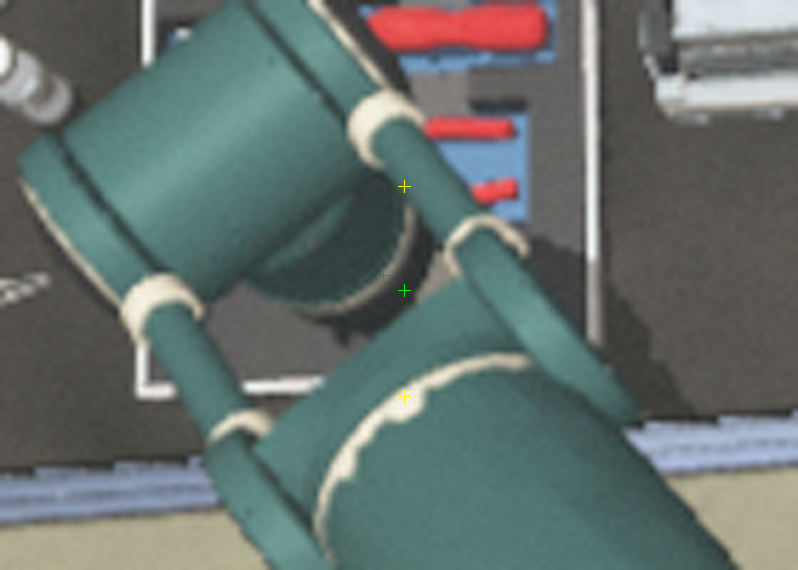

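Call:
{"name": "play_rows", "arguments": {
  "slide": [
    [0.15, 0.15, 2],
    [0.15, 0.15, 4],
    [0.15, 0.15, 5.3],
    [0.15, 0.15, 6],
    [0.15, 0.15, 6.4],
    [0.15, 0.15, 6.4]
  ],
  "delta_rot": [
    [-0.004, 0.004, 0],
    [-0.004, 0.004, 0],
    [-0.004, 0.004, 0],
    [-0.004, 0.004, 0],
    [-0.004, 0.004, 0],
    [-0.004, 0.004, 0]
  ]
}}

```text
time: 27.3
tool_pos: [0.422, 0.339, 0.0361]
tcp_rot: [-2.262, -2.18, -0.003]
wrist_force: [-0.0, 0.4, -0.8]
width: 0.311
```

```bash
python3 data.py cutter .0245 p
```

```text
cutter 0.4209 0.3399
goto slide [ 0.09 -0.12  1.16] rot [ 0.001 -0.001 -0.002] | pos [0.422  0.339  0.0361] jaw -0.037 w 0.311 F [-0.   0.4 -0.8] t 27.3 q [0.63 0.23 2.06 0.   0.85 0.67]
```

Call:
{"name": "play_rows", "arguments": {
  "slide": [
    [0.1, -0.1, 0.3],
    [0.1, -0.1, 0.5],
    [0.1, -0.1, 0.7],
    [0.1, -0.1, 0.9],
    [0.1, -0.1, 1.1],
    [0.1, -0.1, 1.1]
  ],
  "delta_rot": [
    [0, 0, 0],
    [0, 0, 0],
    [0, 0, 0],
    [0, 0, 0],
    [0, 0, 0],
    [0, 0, 0]
  ]
}}

```text
time: 27.8
tool_pos: [0.4209, 0.3399, 0.0248]
tcp_rot: [-2.262, -2.18, -0.002]
wrist_force: [0.3, -0.4, -1.5]
width: 0.309
```

```bash
python3 data.py cutter .0245 p; python3 look.py z
```

```text
cutter 0.4209 0.3399
goto slide [0.   0.   0.03] rot [ 0.001 -0.001 -0.002] | pos [0.4209 0.3399 0.0248] jaw -0.037 w 0.309 F [ 0.3 -0.4 -1.5] t 27.8 q [0.63 0.24 2.07 0.   0.83 0.67]
[0.4209 0.3399 0.0248] 0.309 [ 0.3 -0.4 -1.5] 27.8
top crop 123 210 [193.7 260.6]
scene crop 139 158 [209.7 208.3]
```

View pics/l_scene_z.png

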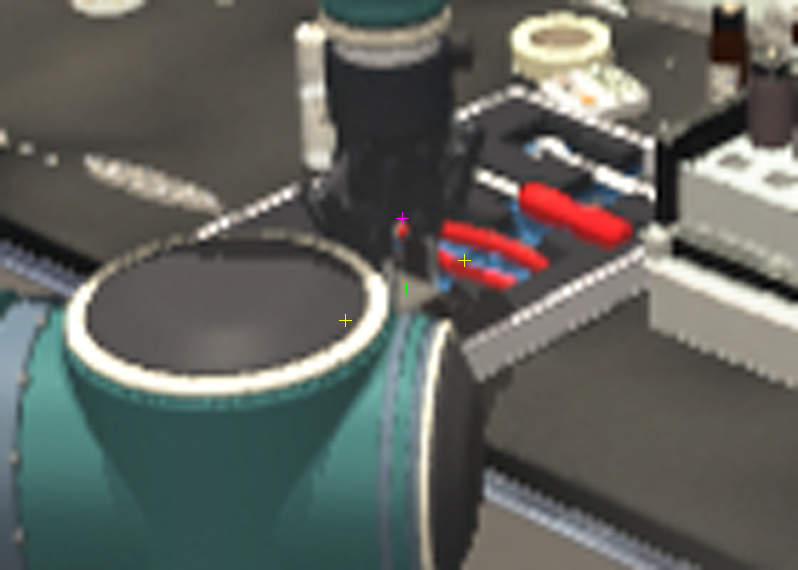

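The force still shows hanging weight, so the cutter is within about 1 mm of the floor. I'll lower 0.5 mm and release.

Call:
{"name": "play_rows", "arguments": {
  "slide": [
    [0, 0, 0.1],
    [0, 0, 0.1],
    [0, 0, 0.1]
  ],
  "delta_rot": [
    [0, 0, 0],
    [0, 0, 0],
    [0, 0, 0]
  ]
}}

```text
time: 28.15
tool_pos: [0.4212, 0.3402, 0.0245]
tcp_rot: [2.262, 2.18, 0.004]
wrist_force: [-1.2, -0.6, 3.5]
width: 0.312
```

Call:
{"name": "play_rows", "arguments": {
  "slide": [
    [0, 0, 0],
    [0, 0, 0],
    [0, 0, 0],
    [0, 0, 0],
    [0, 0, 0]
  ],
  "delta_rot": [
    [0, 0, 0],
    [0, 0, 0],
    [0, 0, 0],
    [0, 0, 0],
    [0, 0, 0]
  ],
  "hand": 0.46
}}

```text
time: 28.57
tool_pos: [0.4212, 0.3402, 0.0244]
tcp_rot: [2.262, 2.18, 0.004]
wrist_force: [0.3, 0.7, 0.3]
width: 0.459
```

Call:
{"name": "play_rows", "arguments": {
  "slide": [
    [0, 0, -2],
    [0, 0, -5],
    [0, 0, -9],
    [0, 0, -13],
    [-4, 0, -13],
    [-8, 0, -13],
    [-12, 0, -13],
    [-16, 0, -13],
    [-20, 0, -13],
    [-24, 0, -13],
    [-28, 0, -13],
    [-28, 0, -13]
  ],
  "delta_rot": [
    [0, 0, 0],
    [0, 0, 0],
    [0, 0, 0],
    [0, 0, 0],
    [0, 0, 0],
    [0, 0, 0],
    [0, 0, 0],
    [0, 0, 0],
    [0, 0, 0],
    [0, 0, 0],
    [0, 0, 0],
    [0, 0, 0]
  ]
}}

```text
time: 29.57
tool_pos: [0.4101, 0.0543, 0.1539]
tcp_rot: [2.267, 2.172, 0.0]
wrist_force: [0.7, 0.3, -0.0]
width: 0.458
```

```bash
python3 tv.py aa; python3 look.py aa; python3 m6.py screwdriver pliers spanner cutter; python3 - <<'E'
from h import *
p=dict(np.load('scene_aa.npz')); im=p['image'][130:250,150:310]; cv2.imwrite('pics/s_aa.png',cv2.resize(im,None,fx=4.8,fy=4.8,interpolation=cv2.INTER_CUBIC)[...,::-1])
E
```

```text
[0.4105 0.057  0.154 ] 0.457 [-0.1  0.3  0.2] 29.62
top crop 224 199 [294.4 249.9]
scene crop 201 151 [271.5 202. ]
screwdriver offset mm [ 3.1 -0.8] yaw -0.006 err 0.075
pliers offset mm [-1.1  0.8] yaw 0.039 err 0.19
spanner offset mm [ 1.5 -2.2] yaw -0.016 err 0.112
cutter offset mm [ 1.4 -0.9] yaw 0.134 err 0.226
```

View pics/s_aa.png

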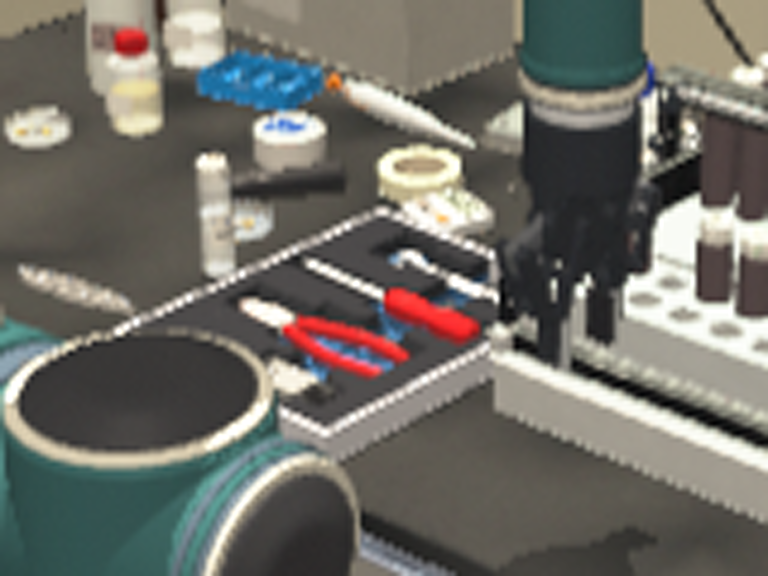

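View pics/tray_aa.png

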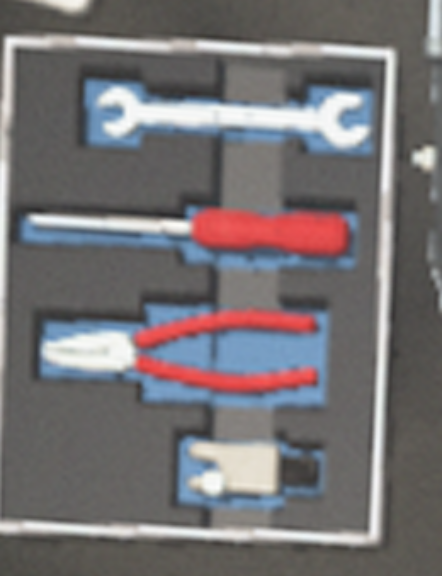

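```bash
python3 - <<'E'
from h import *
for cam in ['top_x']:
    p=dict(np.load(cam+'.npz')); C=cloud(p)
    foam=[]
    def at(x,y,z,r=1):
        u,v=np.round(proj(p,[x,y,z])[0]).astype(int); w=C[v-r:v+r+1,u-r:u+r+1,2]; return round(float(np.median(w))*1000,1)
    print('foam27',[at(.595,.41,.027),at(.53,.44,.027),at(.455,.41,.027),at(.595,.28,.027)],'floor11',[at(.494,.31,.011),at(.53,.3,.011)])
    def along(n,q,ys,z,dx=0): print(n,[at(q[0]+dx-np.sin(q[2])*y/1000,q[1]+np.cos(q[2])*y/1000,z) for y in ys])
    along('screwdriver handle(36)',(.566,.370,3.10),[15,35,55,80],.036); along('shaft(26)',(.566,.37,3.10),[-80,-50,-20],.026)
    along('spanner(16-17)',(.634,.345,3.1),[-68,-40,0,40,66],.016)
    along('pliers jaws(23)',(.493,.374,3.1),[-65,-50,-35],.023)
    along('cutter body(27)',(.424,.333,3.1),[-20,-8,4,12],.027)
E
```

```text
foam27 [29.3, 26.8, 27.9, 29.1] floor11 [12.3, 27.5]
screwdriver handle(36) [35.6, 36.0, 33.2, 37.2]
shaft(26) [24.1, 26.2, 24.7]
spanner(16-17) [12.0, 18.5, 15.9, 17.0, 15.0]
pliers jaws(23) [18.7, 22.5, 23.4]
cutter body(27) [26.3, 28.1, 25.9, 29.7]
```

The depth heights match flat-seated values for all four tools, and both vials are standing. Handing in.

```bash
python3 - <<'E'
from h import *
for c in('top','scene'):
    p=read_camera(c)
    print(c,[(n,[np.round(d['at'],1) for d in landmark_of(n,p)][:1]) for n in('amber_vial','clear_vial')])
print(read_state()['joint_vel'].round(3), finish_job())
E
```

```text
top [('amber_vial', [array([431.7, 198.8])]), ('clear_vial', [array([125.2, 223.7])])]
scene [('amber_vial', [array([407.4, 272.4])]), ('clear_vial', [])]
the job is handed in; nothing more can be done
[-0.005 -0.     0.002 -0.001  0.001 -0.001] None
```

I put all four tools (pliers, screwdriver, spanner, then tube cutter) back into their own pockets. Then I moved the arm clear and handed the job in after about 30 s; no verdict is reported.

**Position:** In the last top view each tool lies inside its pocket outline. The measured offsets are at most about 3 mm (limit 13 mm).

**Height:** Almost all depth readings on the tools are within about 3 mm of what a flat-seated tool should show, which is about the noise of the depth image. Two single points, on a spanner head and the pliers' jaw tip, read about 4 mm low.

**Vials:** Both were found within about 3 pixels of where they started in the top view. The final scene-view search missed the clear vial, but it was standing in the scene picture just before that.

**Checks that disagreed:**
- **Cameras:** The two views differed by about 3–7 mm. I used values in between, then corrected the pocket positions from where the screwdriver and pliers landed.
- **Cutter angle:** The outline fit gave 0.13 rad, close to the 0.15 limit, but it was a poor fit and the cutter looks straight in the picture.
- **Pliers fit:** This outline fit was also poor, so its offset is less certain than the others.

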